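Fit the arms of a bench rack and load it with cut tube

ROBOT

A 7-joint arm with a two-finger parallel gripper is mounted at the origin on a cart in front of the work surface, level with it; the furniture and walls round the work are solid. World frame = base frame: x ahead of the robot, y to its left, z up, the work surface at z = 0. Lengths are in m, angles in rad, forces in N, time in s.
With the tool pointing down it reaches from about 0.4 to 0.9 m from the base axis. Payload 5.5 kg.
Tool frame: the origin (TCP) lies midway between the tips of the shut fingers; the grasp point (between the pads) lies 19 mm behind it (robot.pinch_z is the z of the grasp point in the tool frame, in m); z points along the fingers, y is the line along which they close (so a half turn about z gives the same grasp; the last joint's range is limited). The gripper opens to 85 mm and grips with 20 to 120 N. Pads are 22 mm wide; open, the fingers measure 114 mm over their backs; the gripper's body (76 mm by 85 mm) begins 54 mm behind the grasp point. The pads swing forward as they close: fully open they stand 13 mm farther back than shut.
Start: joints at [-0.975, 0.501, -0.427, 1.55, 0.221, 1.138, -0.21], TCP at [0.212, 0.614, 0.231] pointing down, gripper open.
Joint ranges: [-2.88, 2.88], [-0.31, 2.03], [-1.54, 1.56], [0.2, 2.42], [-1.41, 4.55], [0.19, 2.02], [-2.57, 2.57]. Speed limits (rad/s): [2.57, 2.57, 3.14, 3.14, 3.14, 3.14, 3.14].

INTERFACE

Orientations are given as a unit quaternion [w, x, y, z].
In Python, from cell import robot gives the robot as it stands.
- The arm moves only by the tool servo_tool, never from a script. Its argument "plan" is a list of rows, each a list of 5 numbers: the shift along the tool's x, y, z as a fraction of full scale, then the turn about the tool's z as a fraction of full scale, then the closure, from -1 (fully open) to 1 (shut). In form: [[tx, ty, tz, turn, claw], ...]. A call has 1 to 20 rows; each row is the pose to reach, as a shift and turn from the pose commanded when the call began, along the tool's axes at that moment; what a row does not reach only later rows make up. Full scale, the value 1, is 0.3 m for a shift and 60 degrees for a turn. A row lasts 1/8 s, in which the tool goes at most 62.5 mm and 10.7 degrees, less where a joint would pass 70% of its speed; a pose out of reach is approached as far as the arm can. A call with a number of a shift or a turn outside -1 to 1 is refused whole. A call with a gripper value outside its range is refused whole. The fingers move at their own pace and stop on an object; "squeeze" is the grip in N (left out, the last holds). Time passes only in rows, so rows that repeat a pose let the fingers close. It gives the time, the measured TCP pose, the force, the opening and the grip force at its end, in the units of the state.
- robot.get_obs(): the state, without advancing time (a new reading comes with each control period).
- robot.get_image(name): name is "scene" or "side" or "wrist"; returns a dict with "image" (480x640x3 uint8, red, green, blue), "camera_matrix" (3x3 intrinsics, pixels), "position" and "attitude" of the camera in the world. Camera axes: x right, y down, z forward; pixel columns grow to the right and rows downward; lengths in m; the calibration is good to about 2 mm. A picture is of the moment at which its call begins. There is no depth.
- robot.sign_off(): hands the job in; it is judged then, once.
The state is a dict: "clock": time; "joint_positions": joint angles; "dq": joint speeds; "joint_torque": joint torques, N m; "position": TCP position; "ee_rot": TCP orientation; "contact_force": force on the tool from outside, world axes, zero at the start; "ft_torque": the same for the moment, N m; "width": finger opening in m; "grasp_force": force on a finger pad.
Only numpy, scipy, OpenCV 4.12 (cv2) and the standard library are available. Lean on these libraries where they do the work, as an engineer would, in place of code of your own. Each camera call takes 0.05 s, during which the arm holds its last target. There are 200 camera calls.

TASK

Get the bench rack ready and load it: slide both square arms onto the rack's stubs, hole upward, so that each mouth presses the spring button flush and runs over it until the button pops up through the hole and locks the arm. Then take every long copper tube out of the tray and lay it across both arms, between the uprights and the stop lips, about centred and lying still, and leave the short offcut and the fittings in the tray.

Things in the scene. Friction and masses are not known exactly. Their poses are not given: they have to be found in the camera images.
- rackarm_a_mid (a point): Rack arm: 30 mm square steel tube, 170 mm long, 0.28 kg, lying right way up on the bench. This point: its centre, 15 mm above the underside. x runs along it to the open mouth (x = +85), z up. Walls 3, bore 24 mm square. A 14 mm hole in the top wall at x = +56.5. At x = -85 an upright stop lip, 4 mm thick, 22 mm higher than the tube's top. Grip it across the sides near its middle.
- rackarm_b_mid (a point): A second, identical arm (same point and axes); either fits either stub. On both, the last 12 mm of the mouth flare: the top wall rises 7 mm outward, the side walls spread 5.5 mm each (40 mm wide, 37 mm high outside), the floor stays flat; this leads it over the stub and presses the button down.
- stub_l (a point): Left stub (seen from the robot): centre of its root in the rack's front face, 110 mm above the bench; axes as the rack's. The level 22 mm square stub sticks out 60 mm along -x, its last 10 mm tapering to 12 mm. An arm slides on along +x, its own x along this x, hole up, 1 mm free all round. Home: arm's centre 86.5 mm in front of this point (it meets the face at 85); let go, it droops about 2 degrees.
- stub_r (a point): Right stub, the same as the left, 130 mm from it.
- button_l (a joint): Spring button on top of the left stub, 30 mm in front of the rack's face: a 10 mm steel dome standing 6 mm above the stub. Value: how far it is pressed in, m; 0 out, about 0.005 under an arm's plain top wall, stop 0.008. 3.5 N to start, 7 N at 5 mm; pushing an arm over it takes some 4 to 10 N along the stub. It springs up when the arm's hole is over it.
- button_r (a joint): Spring button on top of the right stub, 30 mm in front of the rack's face: a 10 mm steel dome standing 6 mm above the stub. Value: how far it is pressed in, m; 0 out, about 0.005 under an arm's plain top wall, stop 0.008. 3.5 N to start, 7 N at 5 mm; pushing an arm over it takes some 4 to 10 N along the stub. It springs up when the arm's hole is over it.
- rack: Bench rack, bolted down: two 36 mm blue uprights, 170 mm high, a stub on each (y = +65, -65), feet 8 mm high. Origin on the bench below the middle of the front face; x into the rack, away from the stubs. Arms home: tops 125 mm above the bench (to 7 mm lower at the lips), lips' inner faces at x = -167; a tube on them has its centre near z = 136. Nothing but the uprights stands above z = 125.
- tray: Grey sheet-steel tray, fixed, 300 x 344 mm outside and 50 mm high, walls and floor 4 mm. Origin on the bench under its centre, x and y along its sides.
- bench_vice: Bench vice, fixed at the near left corner of the bench, an obstacle up to 130 mm high: it reaches 82 mm beyond its origin in x and 76 mm either side in y. Keep the lip end of an arm clear of it when lining the arm up with the left stub.
- tube_1_mid (a point): Cut length of 22 mm copper tube, 220 mm long, 0.15 kg, lying in the tray. This point is its centre; its y axis runs along the tube (ends alike; it may roll). May be absent.
- tube_2_mid (a point): Another such copper tube (may be absent).
- tube_3_mid (a point): Another such copper tube (may be absent).
- tube_4_mid (a point): Another such copper tube, lying crosswise to the others (may be absent).
- offcut_mid (a point): Short 60 mm offcut of the same copper tube, stays in the tray; this point is its centre.
- coupling_32: Grey plastic coupling, 37 x 54 x 36 mm, stays in the tray; origin under its centre.
- union_20: White plastic union, 40 x 51 x 40 mm, stays in the tray; origin under its centre.
- brass_nipple_b: A second brass hexagon nipple, the same, stays in the tray.
- nipple_pipe: Short piece of grey plastic pipe, 25 x 62 x 24 mm, stays in the tray; origin under its centre.
- brass_nipple: Brass hexagon nipple, 25 x 47 x 22 mm, stays in the tray; origin under its centre.

How it is judged:
By the outcome, as a careful person would: the job done as asked, in the order asked, and still so for the second after the job is handed in, with the robot touching nothing.
Of tube_1, tube_2, tube_3, tube_4 only 2 to 4 are there at a start; the rules pass over those that are not, and their reading is None.
At some moment in a run one of rackarm_a, rackarm_b may be knocked a few centimetres aside while the robot is not near it.
It also fails if it takes over 210 s, if anything falls off the work surface, if the arm or the gripper's body presses on something with over 40 N, if the wrist force passes 120 N, or if a joint passes its speed limit or range.

## Working session

There is one attempt and no reset: what is moved stays moved. The work goes in short steps, Python scripts to look and compute and a tool call to move; the robot and the scene stay as the last step left them, time stands still between calls to the robot, and variables do not carry over. Pictures are saved under pics/ and viewed, at most 17 in all, crops included, and the job is handed in when it is done.

Besides the shell and the picture viewer there is one more tool, called after "Call:" as a command line: name --pt "numbers of a row" for each row, then --argument value for the rest. servo_tool: Moves the arm, as the interface text tells. Shift numbers are shares of 0.3 m and turn numbers shares of 60 degrees, none past 1 either way. Its arguments: {"type":"object","properties":{"plan":{"type":"array"},"squeeze":{"type":"number"}},"required":["plan"]}

```bash
ls; mkdir -p pics
cat > h.py <<'E'
import numpy as np, cv2
from scipy.spatial.transform import Rotation as R
from cell import robot
def q2R(q): return R.from_quat([q[1],q[2],q[3],q[0]]).as_matrix()
def att(a):
    a=np.array(a); return a if a.shape==(3,3) else q2R(a)
def snap(n,f=None):
    d=robot.get_image(n)
    if f: cv2.imwrite('pics/'+f,d['image'][:,:,::-1])
    return d
def ray(d,u,v):
    r=att(d['attitude'])@np.linalg.inv(d['camera_matrix'])@np.array([u,v,1.]); return np.array(d['position']),r
def onz(d,u,v,z):
    p,r=ray(d,u,v); return p+r*(z-p[2])/r[2]
def proj(d,P):
    c=att(d['attitude']).T@(np.array(P)-d['position']); k=np.array(d['camera_matrix'])@c; return k[:2]/k[2]
def tri(d1,a,d2,b):
    p,r=ray(d1,*a);q,s=ray(d2,*b)
    t=np.linalg.lstsq(np.c_[r,-s],q-p,rcond=None)[0]
    return (p+r*t[0]+q+s*t[1])/2, np.linalg.norm(p+r*t[0]-q-s*t[1])
E
python3 - <<'E'
from h import *
np.set_printoptions(precision=4,suppress=True)
for n in('scene','side','wrist'):
    d=snap(n,n+'0.png'); print(n,d['position'],d['attitude'],d['camera_matrix'])
o=robot.get_obs(); print(o['position'],o['ee_rot'],o['width'],robot.pinch_z,o['clock'])
E
```

```text
pics
scene [-0.157  -0.589   0.8821] [-0.3554  0.8354 -0.3852  0.1657] [[475.8164   0.     328.8396]
 [  0.     475.8164 230.5799]
 [  0.       0.       1.    ]]
side [ 0.6193 -1.7441  1.0025] [-0.5188  0.8538  0.0315 -0.0288] [[603.499    0.     312.3306]
 [  0.     603.499  249.3924]
 [  0.       0.       1.    ]]
wrist [0.1455 0.6367 0.3723] [0.1153 0.8063 0.5744 0.081 ] [[407.2378   0.     323.0751]
 [  0.     407.2378 241.0188]
 [  0.       0.       1.    ]]
[0.2122 0.6138 0.2305] [-0.0002  0.1656  0.9862 -0.0007] 0.08582868807088509 -0.0187 0.15
```

View pics/scene0.png

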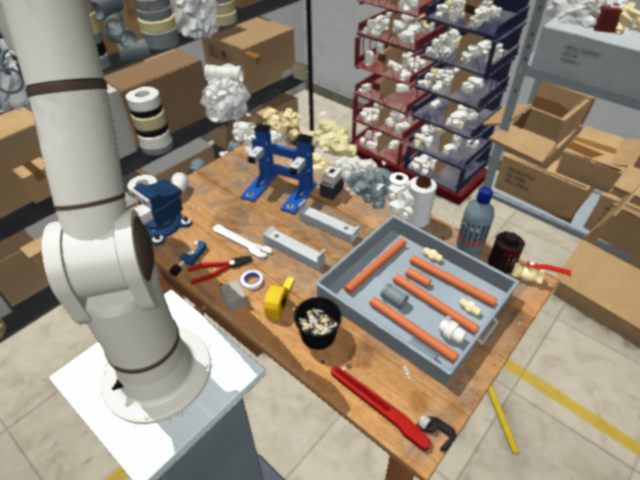

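View pics/side0.png

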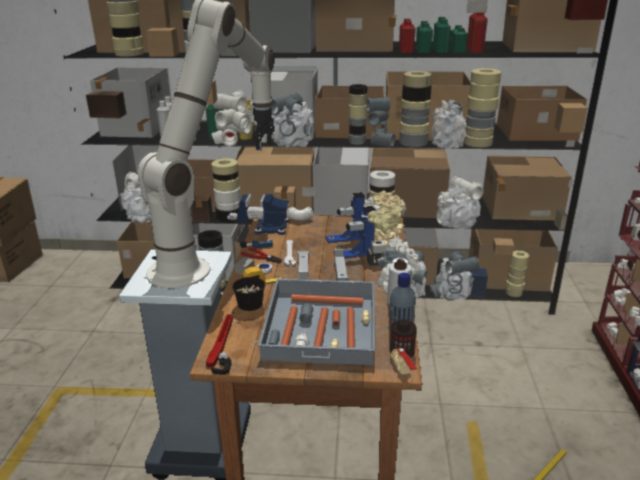

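The scene view shows four long tubes: a crosswise one at about (376,264) and three parallel ones at (453,280), (435,302) and (413,328). The arms are at (294,246) and (330,224), the rack's stubs near (255,150) and (297,165), and the vice at (160,205). The side view agrees. I'll get rough positions and an enlarged crop.

Run:
```python
from h import *
np.set_printoptions(precision=3,suppress=True)
d=snap('scene')
for n,u,v,z in [('armA',294,246,.03),('armB',330,224,.03),('stubl',255,155,.11),('stubr',297,172,.11),('vice',160,205,.08),('t4',376,264,.015),('t1',453,280,.015),('t2',435,302,.015),('t3',413,328,.015)]:
    print(n,onz(d,u,v,z))
im=d['image'][110:290,140:380,::-1]
cv2.imwrite('pics/c1.png',cv2.resize(im,None,fx=3.3,fy=3.3,interpolation=cv2.INTER_CUBIC))
```

```text
armA [0.421 0.015 0.03 ]
armB [ 0.541 -0.002  0.03 ]
stubl [0.555 0.287 0.11 ]
stubr [0.574 0.143 0.11 ]
vice [0.27  0.343 0.08 ]
t4 [ 0.518 -0.17   0.015]
t1 [ 0.595 -0.339  0.015]
t2 [ 0.511 -0.341  0.015]
t3 [ 0.419 -0.342  0.015]
```

View pics/c1.png

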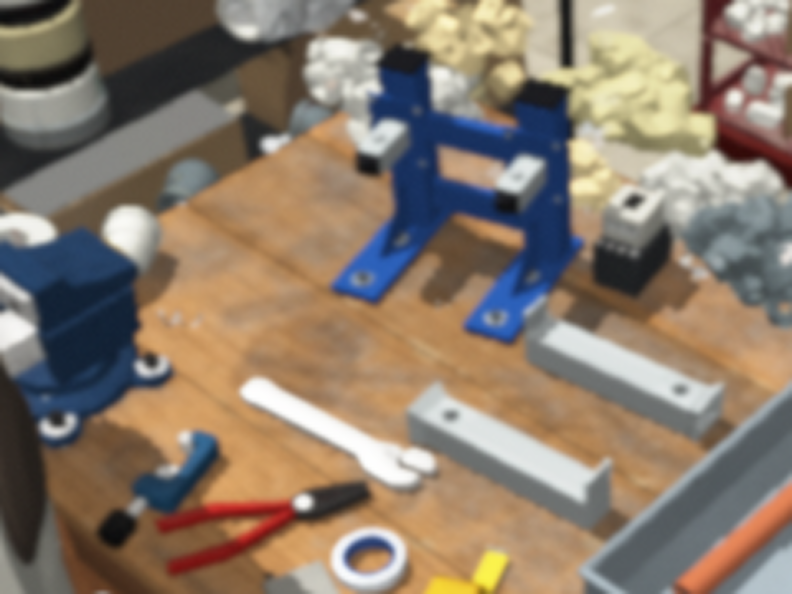

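The crop shows the near arm with its hole and mouth at the left end and its lip at the right. The far arm has its lip at the left and its hole and mouth at the right. The stub ends are at crop (372,155) and (510,195). Next I raise the arm and move the wrist camera over the work.

Call:
servo_tool --pt "-0.72 -0.73 -0.5 -0.32 -1" --pt "-0.72 -0.73 -0.5 -0.32 -1" --pt "-0.72 -0.73 -0.5 -0.32 -1" --pt "-0.72 -0.73 -0.5 -0.32 -1" --pt "-0.72 -0.73 -0.5 -0.32 -1" --pt "-0.72 -0.73 -0.5 -0.32 -1" --pt "-0.72 -0.73 -0.5 -0.32 -1" --pt "-0.72 -0.73 -0.5 -0.32 -1"

```text
clock: 1.2
position: [0.3441, 0.3374, 0.3809]
ee_rot: [-0.0, -0.002, 1.0, 0.0]
contact_force: [0.9, -0.0, -0.0]
width: 0.0853
grasp_force: 0.0
```

```bash
cat >> h.py <<'E'
np.set_printoptions(precision=3,suppress=True)
def psi(o): 
    x=q2R(o['ee_rot'])[:,0]; return np.degrees(np.arctan2(x[1],x[0]))
def to(P,yaw=None,o=None):
    "fractions for servo from present pose to TCP P, tool-x heading yaw deg"
    o=o or robot.get_obs(); Rm=q2R(o['ee_rot']); s=Rm.T@(np.array(P)-o['position'])/.3
    t=0 if yaw is None else -((yaw-psi(o)+180)%360-180)/60
    return np.r_[s,t]
def show():
    o=robot.get_obs(); print('t%.2f'%o['clock'],'pos',np.array(o['position']),'psi %.1f'%psi(o),'q',np.array(o['joint_positions']),'F',np.array(o['contact_force']),'w %.4f g %.1f'%(o['width'],o['grasp_force'])); return o
E
python3 - <<'E'
from h import *
show(); print(to([.48,.04,.4],180))
d=robot.get_image('wrist'); Rt=q2R(robot.get_obs()['ee_rot']); print(Rt.T@att(d['attitude']))
E
```

```text
t1.20 pos [0.344 0.337 0.381] psi -179.8 q [-0.435  0.063 -0.415  1.751  0.026  1.333  0.719] F [ 0.884 -0.046 -0.01 ] w 0.0853 g 0.0
[-0.449 -0.993 -0.064  0.003]
[[-0.001 -0.96  -0.28 ]
 [ 1.    -0.001 -0.   ]
 [-0.    -0.28   0.96 ]]
```

Call:
servo_tool --pt "-0.45 -0.99 -0.06 0 -1" --pt "-0.45 -0.99 -0.06 0 -1" --pt "-0.45 -0.99 -0.06 0 -1" --pt "-0.45 -0.99 -0.06 0 -1" --pt "-0.45 -0.99 -0.06 0 -1" --pt "-0.45 -0.99 -0.06 0 -1" --pt "-0.45 -0.99 -0.06 0 -1"

```text
clock: 2.12
position: [0.4806, 0.0409, 0.3984]
ee_rot: [-0.001, -0.001, 1.0, 0.0]
contact_force: [-0.5, 0.2, -0.5]
width: 0.0854
grasp_force: 0.0
```

Run:
```python
from h import *
show(); d=snap('wrist','w1.png')
for x in [[.55,.29,.11],[.57,.14,.11],[.42,.015,.03],[.54,0,.03]]: print(proj(d,x))
```

```text
t2.12 pos [0.481 0.041 0.398] psi -179.9 q [-0.07   0.044 -0.073  1.729  0.003  1.371  1.43 ] F [-0.481  0.222 -0.476] w 0.0854 g 0.0
[547.458 254.901]
[411.381 271.57 ]
[302.087 131.848]
[291.612 227.927]
```

View pics/w1.png

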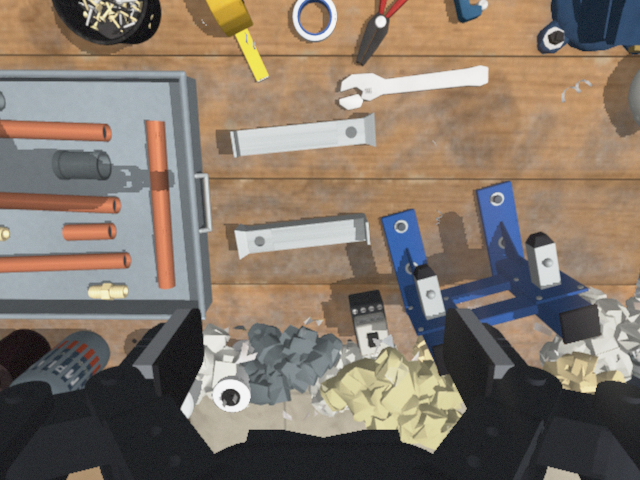

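The wrist view is sharp. Arm A lies at about x 235–375, y 130–145, with its hole at (351,132) and its mouth on the right. Arm B lies at about x 238–368, y 228–245, with its hole at (259,241) and its mouth on the left. The buttons are at about (431,295) and (547,262), and the four tubes are in the tray. Now I measure all of these.

```bash
cat > m1.py <<'E'
from h import *
d=snap('wrist'); im=d['image']; hsv=cv2.cvtColor(im,cv2.COLOR_RGB2HSV)
def blob(mask,box):
    x0,y0,x1,y1=box; m=np.zeros_like(mask); m[y0:y1,x0:x1]=mask[y0:y1,x0:x1]
    cs=cv2.findContours(m,cv2.RETR_EXTERNAL,cv2.CHAIN_APPROX_NONE)[0]; return max(cs,key=cv2.contourArea),m
light=((hsv[...,1]<60)&(hsv[...,2]>165)).astype(np.uint8)*255
for n,b,hc in(('A',(222,100,385,165),(351,132)),('B',(228,205,378,262),(259,241))):
    c,m=blob(light,b); cv2.imwrite('pics/m%s.png'%n,m)
    r=cv2.minAreaRect(c); print(n,'rect',r,'area',cv2.contourArea(c))
    # rows of top surface: column-wise middle of mask
    P=[]
    for u in range(b[0],b[2],6):
        v=np.where(m[:,u])[0]
        if len(v)>5: P.append((u,v.min(),v.max()))
    print(P)
    g=im[hc[1]-10:hc[1]+11,hc[0]-10:hc[0]+11].mean(2); w=np.clip(140-g,0,None); yy,xx=np.mgrid[-10:11,-10:11]; w[(xx**2+yy**2)>64]=0
    h=(hc[0]+(w*xx).sum()/w.sum(),hc[1]+(w*yy).sum()/w.sum()); print('hole',h,onz(d,*h,.03))
red=((hsv[...,0]<12)&(hsv[...,1]>120)&(hsv[...,2]>90)).astype(np.uint8)*255
red[:,215:]=0
for c in cv2.findContours(red,cv2.RETR_EXTERNAL,cv2.CHAIN_APPROX_NONE)[0]:
    if cv2.contourArea(c)>200: r=cv2.minAreaRect(c); print('tube',r,onz(d,*r[0],.02))
big=cv2.resize(im[170:370,370:620,::-1],None,fx=3.2,fy=3,interpolation=cv2.INTER_CUBIC); big=cv2.resize(im[170:370,370:620,::-1],(750,600),interpolation=cv2.INTER_CUBIC)
cv2.imwrite('pics/c2.png',big)
E
python3 m1.py
```

```text
A rect ((305.1516418457031, 135.10214233398438), (32.135189056396484, 138.04383850097656), 85.66769409179688) area 3460.5
[(234, np.int64(148), np.int64(157)), (240, np.int64(130), np.int64(156)), (246, np.int64(130), np.int64(155)), (252, np.int64(129), np.int64(154)), (258, np.int64(129), np.int64(154)), (264, np.int64(128), np.int64(153)), (270, np.int64(127), np.int64(153)), (276, np.int64(127), np.int64(152)), (282, np.int64(126), np.int64(152)), (288, np.int64(126), np.int64(151)), (294, np.int64(125), np.int64(150)), (300, np.int64(124), np.int64(150)), (306, np.int64(124), np.int64(149)), (312, np.int64(123), np.int64(149)), (318, np.int64(123), np.int64(148)), (324, np.int64(122), np.int64(148)), (330, np.int64(122), np.int64(147)), (336, np.int64(121), np.int64(146)), (342, np.int64(100), np.int64(146)), (348, np.int64(100), np.int64(145)), (354, np.int64(100), np.int64(144)), (360, np.int64(100), np.int64(144)), (366, np.int64(100), np.int64(143)), (372, np.int64(114), np.int64(146))]
hole (np.float64(350.2448979591837), np.float64(130.99319727891157)) [0.418 0.075 0.03 ]

[... 938 characters left out ...]
.float64(242.546783625731)) [ 0.56  -0.043  0.03 ]
tube ((63.929752349853516, 261.7522277832031), (14.680333137512207, 128.3748321533203), 88.21009063720703) [ 0.591 -0.307  0.02 ]
tube ((87.0665054321289, 231.19493103027344), (14.811382293701172, 52.097293853759766), 88.26429748535156) [ 0.548 -0.269  0.02 ]
tube ((58.90190887451172, 202.1334228515625), (118.6103286743164, 15.133438110351562), 2.6324350833892822) [ 0.509 -0.3    0.02 ]
tube ((159.38070678710938, 203.8299560546875), (167.28807067871094, 17.313032150268555), 85.91438293457031) [ 0.511 -0.17   0.02 ]
tube ((54.427581787109375, 130.00341796875), (109.50679779052734, 16.711978912353516), 2.070030689239502) [ 0.419 -0.289  0.02 ]
```

View pics/c2.png

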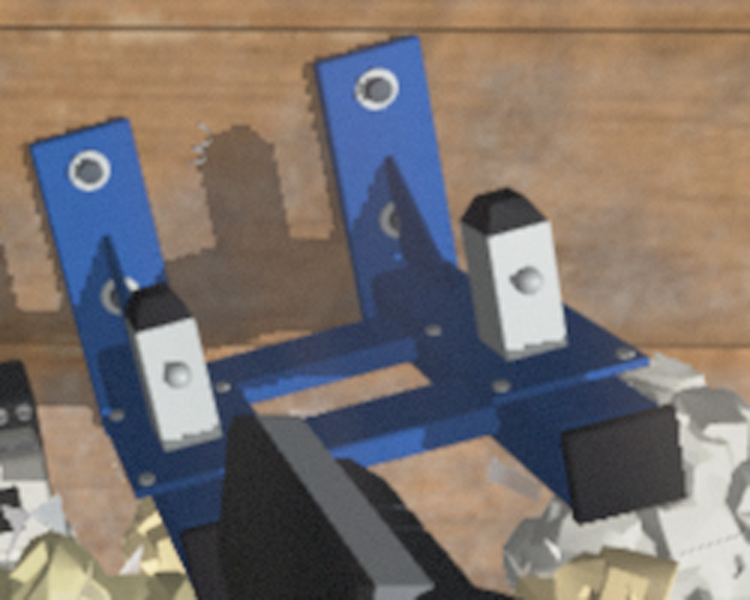

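The crop shows both stubs clearly, with the buttons at crop (527,281) and (178,374), which are full-image (545.7,263.7) and (429.3,294.7). The stub top edges are visible too, so I can work out the rack frame.

Run:
```python
from h import *
d=snap('wrist')
f=lambda c,z:onz(d,370+c[0]/3,170+c[1]/3,z)
l=f((527,281),.125); r=f((178,374),.125); print('buttons',l,r,np.linalg.norm(l-r)); v=l-r; print('heading from buttons',np.degrees(np.arctan2(-v[0],v[1])))
for a,b in [((480,235),(508,358)),((545,222),(567,340)),((135,330),(165,450)),((193,318),(220,435))]:
    p,q=f(a,.121),f(b,.121); w=q-p; print(p,q,np.linalg.norm(w),np.degrees(np.arctan2(w[1],w[0])))
for a,b in [((32,148),(105,418)),((415,37),(457,262)),((316,64),(365,330))]:
    p,q=f(a,.008),f(b,.008); w=q-p; print('foot',p,q,np.linalg.norm(w),np.degrees(np.arctan2(w[1],w[0])))
s=snap('scene','s2.png')
for P in(l,r): print(proj(s,P))
c=s['image'][135:185,235:325,::-1]; cv2.imwrite('pics/c3.png',cv2.resize(c,(792,440),interpolation=cv2.INTER_CUBIC))
```

```text
buttons [0.554 0.283 0.125] [0.591 0.161 0.125] 0.12830934558047455
heading from buttons 16.722760953041295
[0.538 0.266 0.121] [0.585 0.283 0.121] 0.05066489359844315 20.070913629513715
[0.533 0.289 0.121] [0.578 0.304 0.121] 0.0478864861666417 18.84162370842002
[0.575 0.145 0.121] [0.624 0.159 0.121] 0.05077943293570763 16.83423343699116
[0.57  0.165 0.121] [0.617 0.18  0.121] 0.04912742094620866 16.616236977797122
foot [0.533 0.12  0.008] [0.665 0.161 0.008] 0.13800373082441295 17.190992810646012
foot [0.482 0.285 0.008] [0.585 0.318 0.008] 0.10824869842451654 17.726038297327054
foot [0.494 0.243 0.008] [0.619 0.28  0.008] 0.12995012214946322 16.35303021183168
[254.86  151.131]
[296.224 162.159]
```

View pics/c3.png

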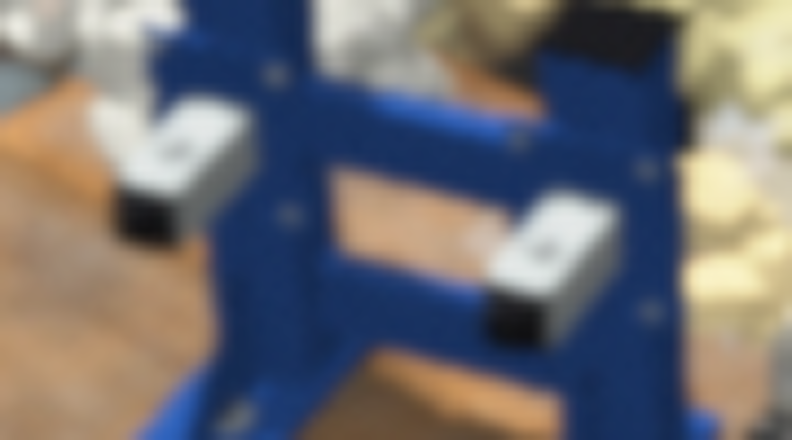

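The stubs are where predicted, to within 1 px. That gives a rack heading of about 17.1° and buttons at (0.553,0.284) and (0.592,0.160). I'll go to arm A, with its centre at about (0.4245,0.019) and a heading of 95.8°.

Run:
```python
from h import *
print(to([.4245,.019,.09],95.8),to([.4245,.019,.004],95.8))
```

```text
[ 0.185 -0.078  1.03   1.41 ] [ 0.185 -0.078  1.317  1.41 ]
```

Call:
servo_tool --pt "0.185 -0.078 0.5 0.9 -0.4" --pt "0.185 -0.078 0.9 0.9 -0.4" --pt "0.185 -0.078 0.9 0.9 -0.4" --pt "0.185 -0.078 0.9 0.9 -0.4" --pt "0.185 -0.078 0.9 0.9 -0.4" --pt "0.185 -0.078 0.9 0.9 -0.4" --pt "0.185 -0.078 0.9 0.9 -0.4"

```text
clock: 3.2
position: [0.4265, 0.0176, 0.1306]
ee_rot: [0.001, 0.451, 0.893, 0.001]
contact_force: [0.6, 0.1, -0.3]
width: 0.0599
grasp_force: 0.0
```

Run:
```python
from h import *
show();print(to([.4245,.019,.06],95.8),to([.4245,.019,.004],95.8))
```

```text
t3.20 pos [0.427 0.018 0.131] psi 126.4 q [-0.094  0.221 -0.011  2.189  0.003  0.73   0.529] F [ 0.557  0.078 -0.3  ] w 0.0599 g 0.0
[ 0.008 -0.003  0.235  0.51 ] [ 0.008 -0.004  0.422  0.51 ]
```

Call:
servo_tool --pt "0.008 -0.003 0.1 0.51 -0.4" --pt "0.008 -0.003 0.1 0.51 -0.4" --pt "0.008 -0.003 0.23 0.51 -0.4" --pt "0.008 -0.003 0.33 0.51 -0.4" --pt "0.008 -0.003 0.42 0.51 -0.4" --pt "0.008 -0.003 0.42 0.51 -0.4" --pt "0.008 -0.003 0.42 0.51 0.2" --pt "0.008 -0.003 0.42 0.51 1" --pt "0.008 -0.003 0.42 0.51 1" --pt "0.008 -0.003 0.42 0.51 1" --pt "0.008 -0.003 0.42 0.51 1" --squeeze 60

```text
clock: 4.58
position: [0.4249, 0.0183, 0.0051]
ee_rot: [0.001, 0.672, 0.741, 0.001]
contact_force: [-0.7, -0.2, 5.9]
width: 0.0291
grasp_force: 59.5
```

Run:
```python
from h import *
show()
d=snap('wrist','w2.png')
```

```text
t4.58 pos [0.425 0.018 0.005] psi 95.6 q [-0.159  0.481  0.061  2.249 -0.071  0.41   0.057] F [-0.71  -0.17   5.939] w 0.0291 g 59.5
```

View pics/w2.png

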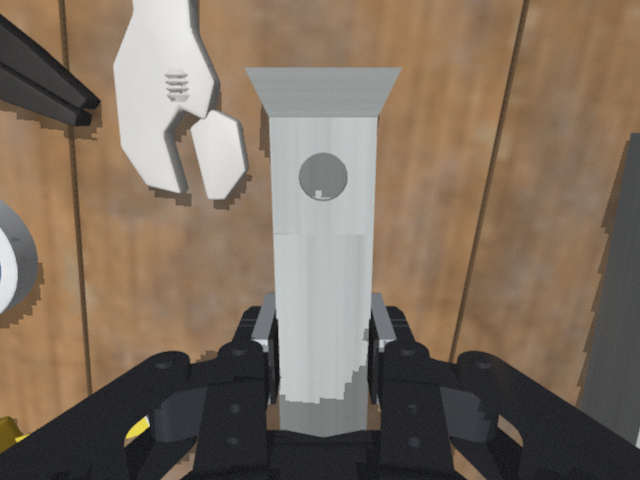

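The arm is gripped squarely. Its hole is at (323,176) on the image's centre line, with the flared mouth at the top (y 70–117). Next are the offset along the arm and the carrying waypoints.

```bash
cat > rk.py <<'E'
from h import *
H=17.1; X=np.array([np.cos(np.radians(H)),np.sin(np.radians(H)),0]); Y=np.array([-X[1],X[0],0])
mid=np.array([.5725,.222,0])+.03*X
rootL=mid+.065*Y; rootR=mid-.065*Y
E
python3 - <<'E'
from rk import *
o=show(); d=snap('wrist'); h=onz(d,323,176,.0303); t=q2R(o['ee_rot']).T@(h-o['position']); print('hole in tool',t)
off=t[0]-.0565; print('arm centre tool x off',off)
for s in(.175,.155,.0865): print(s, rootL-X*(s+off))
P=rootL-X*(.175+off); P[2]=.2
print(to([.4245,.018,.2],60),to(P,H))
E
```

```text
t4.62 pos [0.425 0.018 0.005] psi 95.6 q [-0.159  0.481  0.061  2.249 -0.071  0.41   0.057] F [-0.505  0.467  5.535] w 0.0290 g 59.5
hole in tool [ 0.056  0.    -0.025]
arm centre tool x off -0.0006519287551336531
0.175 [0.415 0.242 0.   ]
0.155 [0.435 0.248 0.   ]
0.0865 [0.5   0.268 0.   ]
[-0.001  0.001 -0.65   0.593] [ 0.744  0.043 -0.649  1.308]
```

Call:
servo_tool --pt "0 0 -0.2 0 1" --pt "0 0 -0.4 0 1" --pt "0 0 -0.65 0.2 1" --pt "0.1 0 -0.65 0.4 1" --pt "0.3 0.02 -0.65 0.6 1" --pt "0.5 0.04 -0.65 0.8 1" --pt "0.74 0.04 -0.65 0.95 1" --pt "0.74 0.04 -0.65 0.95 1" --pt "0.74 0.04 -0.65 0.95 1" --pt "0.74 0.04 -0.65 0.95 1"

```text
clock: 5.92
position: [0.4133, 0.2392, 0.1986]
ee_rot: [0.0, 0.944, 0.331, -0.0]
contact_force: [-0.8, -0.7, -3.4]
width: 0.029
grasp_force: 60.8
```

Run:
```python
from rk import *
show(); P=rootL-X*.1745; P[2]=.1; print(to(P,H)); P[2]=.15; print(to(P,H))
```

```text
t5.92 pos [0.413 0.239 0.199] psi 38.6 q [-0.602  0.202  0.024  2.017 -0.005  0.923 -1.473] F [-0.758 -0.666 -3.388] w 0.0290 g 60.8
[ 0.01  -0.002  0.329  0.358]
[ 0.01  -0.002  0.162  0.358]
```

Call:
servo_tool --pt "0.01 -0.002 0 0.17 1" --pt "0.01 -0.002 0.1 0.358 1" --pt "0.01 -0.002 0.2 0.358 1" --pt "0.01 -0.002 0.33 0.358 1" --pt "0.01 -0.002 0.33 0.358 1" --pt "0.01 -0.002 0.33 0.358 1"

```text
clock: 6.68
position: [0.4165, 0.2419, 0.1005]
ee_rot: [-0.0, 0.989, 0.148, 0.001]
contact_force: [-0.2, 0.8, -3.2]
width: 0.029
grasp_force: 60.7
```

Run:
```python
from rk import *
show(); P=rootL-X*.1745; P[2]=.1; print(to(P,H)); d=snap('wrist','w3.png')
```

```text
t6.67 pos [0.416 0.242 0.1  ] psi 17.0 q [-0.637  0.359  0.064  2.086 -0.035  0.697 -1.825] F [-0.248  0.825 -3.234] w 0.0290 g 60.7
[-0.004 -0.     0.002 -0.002]
```

View pics/w3.png

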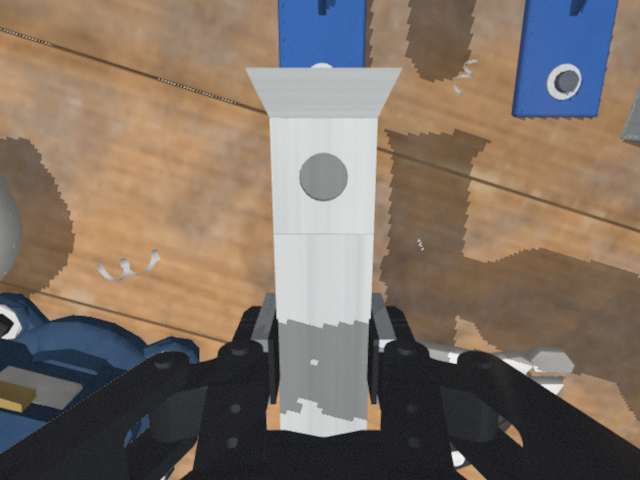

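The arm and the left foot share the image centre line (foot at x 279–367, arm centred at 323), so both position and heading are right. I'll slide it on gently.

Call:
servo_tool --pt "0.04 0 0 0 1" --pt "0.07 0 0 0 1" --pt "0.1 0 0 0 1" --pt "0.12 0 0 0 1" --pt "0.14 0 0 0 1" --pt "0.16 0 0 0 1" --pt "0.16 0 0 0 1"

```text
clock: 7.6
position: [0.4619, 0.2567, 0.0993]
ee_rot: [-0.0, 0.989, 0.148, 0.0]
contact_force: [0.2, 0.2, -2.6]
width: 0.0291
grasp_force: 60.8
```

Run:
```python
from rk import *
show(); P=rootL-X*.086; P[2]=.1; print(to(P,H))
```

```text
t7.60 pos [0.462 0.257 0.099] psi 17.0 q [-0.613  0.43   0.067  1.975 -0.041  0.738 -1.795] F [ 0.233  0.172 -2.622] w 0.0291 g 60.8
[ 0.132  0.002 -0.002 -0.001]
```

Call:
servo_tool --pt "0.02 0 0 0 1" --pt "0.04 0 0 0 1" --pt "0.06 0 0 0 1" --pt "0.08 0 0 0 1" --pt "0.08 0 0 0 1"

```text
clock: 8.22
position: [0.4833, 0.2633, 0.0992]
ee_rot: [0.0, 0.989, 0.148, -0.001]
contact_force: [-4.0, -2.2, 2.3]
width: 0.0291
grasp_force: 61.8
```

Run:
```python
from rk import *
show(); P=rootL-X*.086; P[2]=.1; print(to(P,H))
```

```text
t8.22 pos [0.483 0.263 0.099] psi 17.1 q [-0.602  0.463  0.068  1.919 -0.045  0.764 -1.782] F [-3.969 -2.247  2.34 ] w 0.0291 g 61.8
[ 0.057  0.002 -0.003 -0.001]
```

Button contact shows, at about 4.5 N along the stub and 5 N up. I'll continue to home.

Call:
servo_tool --pt "0.02 0 0 0 1" --pt "0.035 0 0 0 1" --pt "0.05 0 0 0 1" --pt "0.057 0 0 0 1" --pt "0.057 0 0 0 1"

```text
clock: 8.85
position: [0.5009, 0.2685, 0.0991]
ee_rot: [0.0, 0.989, 0.148, -0.0]
contact_force: [0.4, 0.4, -3.6]
width: 0.0292
grasp_force: 61.0
```

Run:
```python
from rk import *
show(); P=rootL-X*.086; P[2]=.1; print(to(P,H)); d=snap('wrist','w4.png'); cv2.imwrite('pics/c4.png',cv2.resize(d['image'][20:320,170:480,::-1],(620,600)))
```

```text
t8.85 pos [0.501 0.269 0.099] psi 17.0 q [-0.594  0.488  0.069  1.877 -0.046  0.778 -1.773] F [ 0.371  0.365 -3.563] w 0.0292 g 61.0
[-0.004  0.002 -0.003 -0.001]
```

View pics/c4.png

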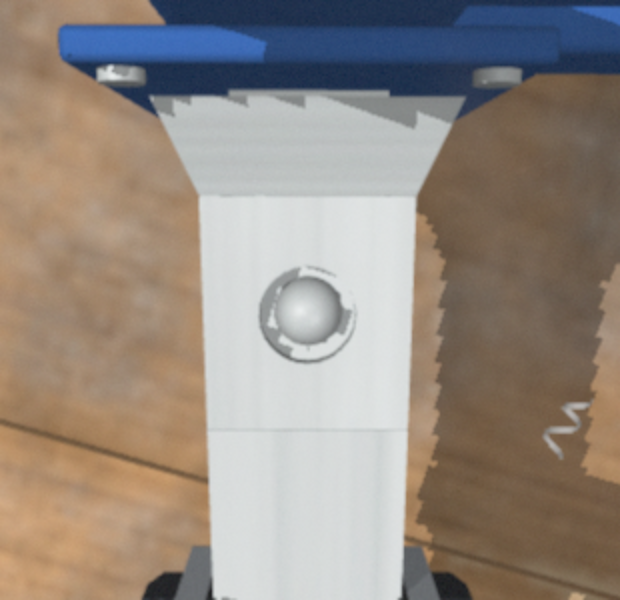

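The button has popped up centred in the hole, at crop (308,312), so arm A is locked. I release it and rise.

Call:
servo_tool --pt "0 0 0 0 0.2" --pt "0 0 0 0 -0.4" --pt "0 0 0 0 -0.4" --pt "0 0 0 0 -0.4" --pt "0 0 -0.2 0 -0.4" --pt "0 0 -0.5 0 -0.4" --pt "0 0 -0.8 -0.3 -0.4" --pt "0 0.4 -0.8 -0.6 -0.4" --pt "0 0.75 -0.8 -0.95 -0.4" --pt "0 0.75 -0.8 -0.95 -0.4" --pt "0 0.75 -0.8 -0.95 -0.4" --pt "0 0.75 -0.8 -0.95 -0.4"

```text
clock: 10.4
position: [0.5681, 0.047, 0.3403]
ee_rot: [0.002, 0.8, 0.6, 0.0]
contact_force: [-0.4, -0.3, -0.4]
width: 0.0601
grasp_force: 0.0
```

Run:
```python
from rk import *
show(); d=snap('wrist','w5.png')
print(to([.50,.03,.3],96),[proj(d,x) for x in([.554,.013,.03],[.56,-.043,.03])])
```

```text
t10.40 pos [0.568 0.047 0.34 ] psi 73.8 q [-0.206  0.236  0.09   1.635 -0.019  1.269 -0.396] F [-0.434 -0.303 -0.395] w 0.0601 g 0.0
[-0.124 -0.199  0.133 -0.364] [array([318.543, 220.011]), array([336.902, 263.161])]
```

View pics/w5.png

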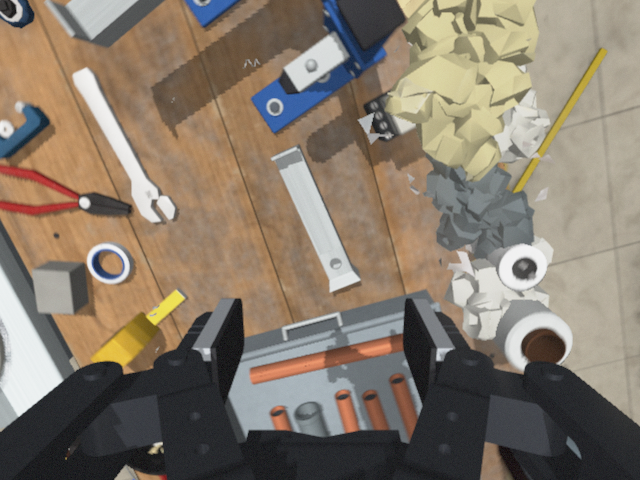

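Arm B has not moved: its hole is at (337,265) against the predicted (337,263). Now to its grasp pose.

Run:
```python
from rk import *
d=snap('wrist'); h=onz(d,337,265,.03); a=np.radians(96.1); print(h, h+.0565*np.array([np.cos(a),np.sin(a),0]))
for c in ((283,170),(328,290)),((305,160),(353,280)):
    p,q=onz(d,*c[0],.03),onz(d,*c[1],.03); print(np.degrees(np.arctan2(*(p-q)[[1,0]])))
print(to([.5545,.012,.09],96.1),to([.5545,.012,.005],96.1))
```

```text
[ 0.559 -0.042  0.03 ] [0.553 0.014 0.03 ]
93.45545475168751
95.62501102773426
[-0.139 -0.004  0.832 -0.37 ] [-0.139 -0.004  1.115 -0.37 ]
```

Call:
servo_tool --pt "-0.136 -0.006 0.3 -0.37 -0.4" --pt "-0.136 -0.006 0.5 -0.37 -0.4" --pt "-0.136 -0.006 0.7 -0.37 -0.4" --pt "-0.136 -0.006 0.83 -0.37 -0.4" --pt "-0.136 -0.006 0.83 -0.37 -0.4" --pt "-0.136 -0.006 0.83 -0.37 -0.4"

```text
clock: 11.25
position: [0.5547, 0.0157, 0.0915]
ee_rot: [0.0, 0.667, 0.745, 0.0]
contact_force: [0.5, -0.1, 0.6]
width: 0.0595
grasp_force: 0.0
```

Run:
```python
from rk import *
show();print(to([.554,.013,.005],96.1))
```

```text
t11.25 pos [0.555 0.016 0.091] psi 96.3 q [-0.11   0.479  0.041  1.914 -0.028  0.748  0.057] F [ 0.487 -0.06   0.601] w 0.0595 g 0.0
[-0.009 -0.003  0.288  0.003]
```

Call:
servo_tool --pt "-0.009 -0.003 0.1 0 -0.4" --pt "-0.009 -0.003 0.2 0 -0.4" --pt "-0.009 -0.003 0.285 0 -0.4" --pt "-0.009 -0.003 0.285 0 -0.4" --pt "-0.009 -0.003 0.285 0 0.2" --pt "-0.009 -0.003 0.285 0 1" --pt "-0.009 -0.003 0.285 0 1" --pt "-0.009 -0.003 0.285 0 1" --pt "-0.009 -0.003 0.285 0 1" --squeeze 60

```text
clock: 12.38
position: [0.5549, 0.0122, 0.0073]
ee_rot: [0.001, 0.668, 0.745, 0.001]
contact_force: [0.1, -0.4, 7.3]
width: 0.029
grasp_force: 61.5
```

Run:
```python
from rk import *
show(); d=snap('wrist','w6.png'); im=d['image']
cv2.imwrite('pics/c6.png',im[:,:,::-1])
print(proj(d,[0,0,0]))
```

```text
t12.38 pos [0.555 0.012 0.007] psi 96.2 q [-0.097  0.618  0.034  1.939 -0.036  0.582  0.07 ] F [ 0.115 -0.405  7.337] w 0.0290 g 61.5
[-1201.334   186.861]
```

View pics/c6.png

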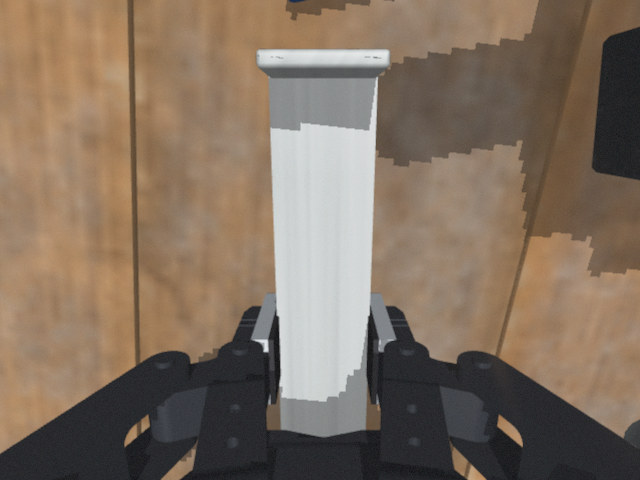

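Arm B is gripped squarely. Its lip is at the top, and the foot of the lip's inner face is at about (322,76). I work out the offset and carry it to the right stub.

Run:
```python
from rk import *
o=show(); d=snap('wrist')
for v in(72,77): print('lip foot in tool',q2R(o['ee_rot']).T@(onz(d,322,v,.03)-o['position']))
P=rootR-X*.176; P[2]=.2; print(P,to(P,H+180))
```

```text
t12.43 pos [0.555 0.012 0.007] psi 96.2 q [-0.097  0.618  0.034  1.939 -0.036  0.582  0.07 ] F [-1.943  1.023  7.16 ] w 0.0291 g 61.5
lip foot in tool [ 0.084 -0.    -0.023]
lip foot in tool [ 0.082 -0.    -0.023]
[0.452 0.117 0.2  ] [ 0.384 -0.301 -0.643 -1.681]
```

Call:
servo_tool --pt "0 0 -0.2 0 1" --pt "0 0 -0.4 0 1" --pt "0 0 -0.65 -0.2 1" --pt "0.1 -0.1 -0.65 -0.4 1" --pt "0.2 -0.2 -0.65 -0.6 1" --pt "0.38 -0.3 -0.65 -0.8 1" --pt "0.38 -0.3 -0.65 -1 1" --pt "0.38 -0.3 -0.65 -1 1" --pt "0.38 -0.3 -0.65 -1 1" --pt "0.38 -0.3 -0.65 -1 1"

```text
clock: 13.72
position: [0.4514, 0.1153, 0.2002]
ee_rot: [0.0, 0.207, 0.978, 0.0]
contact_force: [0.3, 0.0, -2.1]
width: 0.0286
grasp_force: 60.6
```

Run:
```python
from rk import *
show(); P=rootR-X*.173; P[2]=.102; print(to(P,H+180))
```

```text
t13.72 pos [0.451 0.115 0.2  ] psi 156.1 q [-0.134  0.186 -0.192  2.036  0.044  0.923  0.803] F [ 0.317  0.004 -2.121] w 0.0286 g 60.6
[-0.007  0.013  0.327 -0.683]
```

Call:
servo_tool --pt "-0.007 0.013 0 -0.2 1" --pt "-0.007 0.013 0 -0.4 1" --pt "-0.007 0.013 0 -0.6 1" --pt "-0.007 0.013 0.1 -0.683 1" --pt "-0.007 0.013 0.2 -0.683 1" --pt "-0.007 0.013 0.327 -0.683 1" --pt "-0.007 0.013 0.327 -0.683 1" --pt "-0.007 0.013 0.327 -0.683 1"

```text
clock: 14.72
position: [0.4555, 0.1184, 0.1027]
ee_rot: [0.0, -0.149, 0.989, 0.0]
contact_force: [0.3, 0.1, -1.4]
width: 0.0288
grasp_force: 60.5
```

Run:
```python
from rk import *
show()
for s in(.173,.085): P=rootR-X*s; P[2]=.102; print(to(P,H+180))
```

```text
t14.72 pos [0.456 0.118 0.103] psi -162.8 q [-0.088  0.352 -0.26   2.1    0.137  0.704  1.434] F [ 0.281  0.092 -1.434] w 0.0288 g 60.5
[ 0.002 -0.001  0.002  0.001]
[-0.291 -0.002  0.002  0.001]
```

Call:
servo_tool --pt "-0.04 0 0 0 1" --pt "-0.07 0 0 0 1" --pt "-0.1 0 0 0 1" --pt "-0.12 0 0 0 1" --pt "-0.14 -0.001 0 0 1" --pt "-0.16 -0.001 0 0 1" --pt "-0.16 -0.001 0 0 1"

```text
clock: 15.6
position: [0.5012, 0.1323, 0.1017]
ee_rot: [0.0, -0.15, 0.989, 0.0]
contact_force: [-1.0, 0.8, -2.6]
width: 0.0288
grasp_force: 60.5
```

Run:
```python
from rk import *
show()
P=rootR-X*.085; P[2]=.102; print(to(P,H+180))
```

```text
t15.60 pos [0.501 0.132 0.102] psi -162.8 q [-0.103  0.424 -0.25   1.989  0.15   0.746  1.429] F [-0.958  0.797 -2.63 ] w 0.0288 g 60.5
[-0.132 -0.001 -0.001  0.002]
```

Call:
servo_tool --pt "-0.02 0 0 0 1" --pt "-0.04 0 0 0 1" --pt "-0.06 0 0 0 1" --pt "-0.08 0 0 0 1" --pt "-0.095 0 0 0 1" --pt "-0.11 0 0 0 1" --pt "-0.122 0 0 0 1" --pt "-0.13 0 0 0 1" --pt "-0.13 0 0 0 1"

```text
clock: 16.73
position: [0.5381, 0.1438, 0.1015]
ee_rot: [-0.0, -0.15, 0.989, 0.0]
contact_force: [-0.3, 0.8, -2.3]
width: 0.029
grasp_force: 60.7
```

Run:
```python
from rk import *
show()
P=rootR-X*.085; P[2]=.102; print(to(P,H+180))
d=snap('scene'); cv2.imwrite('pics/c7.png',cv2.resize(d['image'][110:250,200:380,::-1],(771,600),interpolation=cv2.INTER_CUBIC))
```

```text
t16.73 pos [0.538 0.144 0.102] psi -162.8 q [-0.115  0.48  -0.243  1.895  0.158  0.785  1.428] F [-0.274  0.8   -2.347] w 0.0290 g 60.7
[-0.003 -0.001 -0.002  0.002]
```

View pics/c7.png

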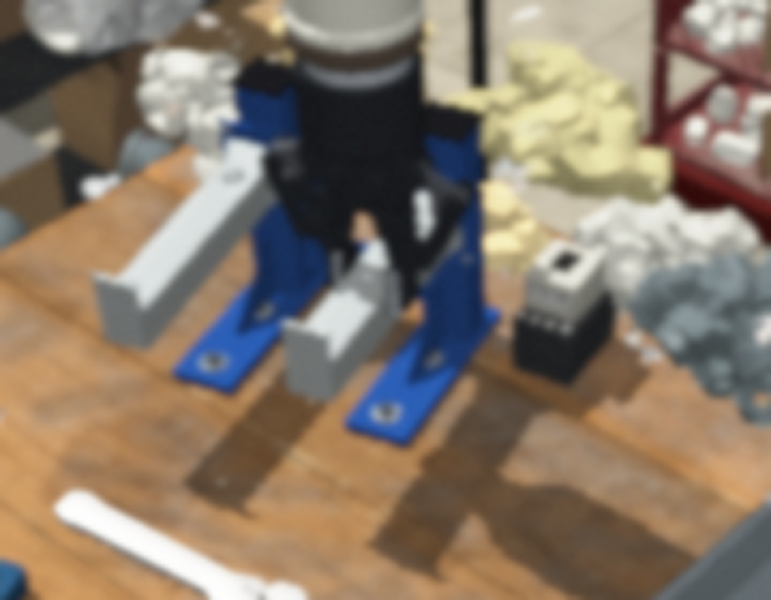

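Both arms are on the stubs. The right-hand button is hidden by the gripper, so I release, rise and check it from the wrist camera.

Call:
servo_tool --pt "0 0 0 0 0.2" --pt "0 0 0 0 -0.4" --pt "0 0 0 0 -0.4" --pt "0 0 0 0 -0.4" --pt "0 0 -0.2 0 -0.4" --pt "0 0 -0.5 0 -0.4" --pt "0.05 0 -0.7 0 -0.4" --pt "0.05 0 -0.7 0 -0.4" --pt "0.05 0 -0.7 0 -0.4" --pt "0.05 0 -0.7 0 -0.4"

```text
clock: 18.02
position: [0.5231, 0.139, 0.3106]
ee_rot: [-0.001, -0.15, 0.989, -0.0]
contact_force: [-0.1, -0.6, -0.2]
width: 0.0595
grasp_force: 0.0
```

Run:
```python
from rk import *
show()
d=snap('wrist','w8.png')
for r in(rootL,rootR): print([proj(d,r-X*s+np.array([0,0,.125])) for s in(.167,.03,.0)])
```

```text
t18.02 pos [0.523 0.139 0.311] psi -162.8 q [-0.069  0.217 -0.281  1.731  0.064  1.203  1.504] F [-0.123 -0.608 -0.23 ] w 0.0595 g 0.0
[array([491.063, 130.669]), array([472.728, 293.797]), array([469.226, 324.951])]
[array([323.665, 130.338]), array([323.302, 293.535]), array([323.232, 324.701])]
```

View pics/w8.png

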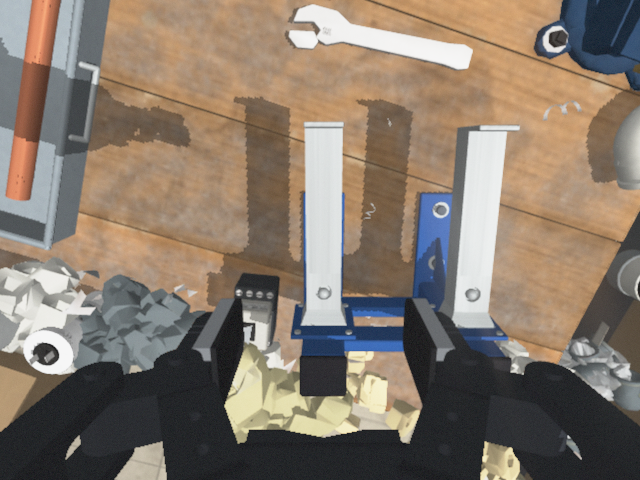

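Both buttons stand up in their holes, at (324,293) and (472,294), exactly where predicted, so both arms are locked. Now the tray.

Run:
```python
from rk import *
print(to([.51,-.13,.4],137),to([.51,-.30,.4],92))
```

```text
[ 0.307 -0.843 -0.299  1.004] [ 0.475 -1.385 -0.299  1.754]
```

Call:
servo_tool --pt "0.1 -0.2 -0.3 0.2 -0.4" --pt "0.31 -0.84 -0.3 1 -0.4" --pt "0.31 -0.84 -0.3 1 -0.4" --pt "0.31 -0.84 -0.3 1 -0.4" --pt "0.31 -0.84 -0.3 1 -0.4" --pt "0.31 -0.84 -0.3 1 -0.4" --pt "0.31 -0.84 -0.3 1 -0.4" --pt "0.31 -0.84 -0.3 1 -0.4"

```text
clock: 19.08
position: [0.5094, -0.128, 0.4005]
ee_rot: [-0.001, 0.363, 0.932, -0.0]
contact_force: [0.7, 0.8, -0.8]
width: 0.0596
grasp_force: 0.0
```

Run:
```python
from rk import *
show();print(to([.51,-.30,.4],92))
```

```text
t19.07 pos [ 0.509 -0.128  0.4  ] psi 137.4 q [ 0.191  0.125  0.005  1.635 -0.001  1.384  1.024] F [ 0.695  0.792 -0.758] w 0.0596 g 0.0
[-0.389 -0.421  0.001  0.757]
```

Call:
servo_tool --pt "-0.39 -0.42 0 0.757 -0.4" --pt "-0.39 -0.42 0 0.757 -0.4" --pt "-0.39 -0.42 0 0.757 -0.4" --pt "-0.39 -0.42 0 0.757 -0.4" --pt "-0.39 -0.42 0 0.757 -0.4" --pt "-0.39 -0.42 0 0.757 -0.4" --pt "-0.39 -0.42 0 0.757 -0.4"

```text
clock: 19.95
position: [0.5101, -0.3002, 0.4014]
ee_rot: [-0.0, 0.695, 0.719, -0.0]
contact_force: [-0.4, -1.0, -0.1]
width: 0.0601
grasp_force: 0.0
```

```bash
cat > tubes.py <<'E'
from rk import *
show(); d=snap('wrist','wt.png'); im=d['image']; hsv=cv2.cvtColor(im,cv2.COLOR_RGB2HSV)
red=((hsv[...,0]<12)&(hsv[...,1]>110)&(hsv[...,2]>70)).astype(np.uint8)*255
for c in cv2.findContours(red,cv2.RETR_EXTERNAL,cv2.CHAIN_APPROX_NONE)[0]:
    if cv2.contourArea(c)<200: continue
    P=np.array([onz(d,*p[0],.02) for p in c])[:,:2].astype(np.float32)*1000
    r=cv2.minAreaRect(P); (w,h),a=r[1],r[2]
    if w<h: a+=90
    b=c.reshape(-1,2); print('ctr %.0f,%.0f mm  len %.0f wid %.0f heading %.1f'%(*r[0],max(w,h),min(w,h),a),'px',b.min(0),b.max(0))
E
python3 tubes.py
```

```text
t19.95 pos [ 0.51  -0.3    0.401] psi 92.0 q [ 0.324  0.254  0.205  1.484 -0.052  1.409  0.566] F [-0.391 -1.027 -0.118] w 0.0601 g 0.0
ctr 428,-560 mm  len 126 wid 86 heading 27.3 px [231 331] [307 389]
ctr 755,-520 mm  len 109 wid 20 heading 109.5 px [474 305] [499 369]
ctr 95,-389 mm  len 49 wid 25 heading 79.5 px [  0 219] [ 19 251]
ctr 240,-384 mm  len 233 wid 36 heading 87.7 px [ 99 147] [134 315]
ctr 549,-272 mm  len 59 wid 20 heading 92.9 px [347 135] [363 182]
ctr 593,-338 mm  len 220 wid 20 heading 92.2 px [375 124] [396 289]
ctr 509,-341 mm  len 221 wid 20 heading 87.6 px [309 124] [335 289]
ctr 419,-341 mm  len 221 wid 20 heading 88.2 px [244 121] [261 287]
ctr 518,-173 mm  len 220 wid 20 heading 177.8 px [241  58] [424  89]
```

View pics/wt.png

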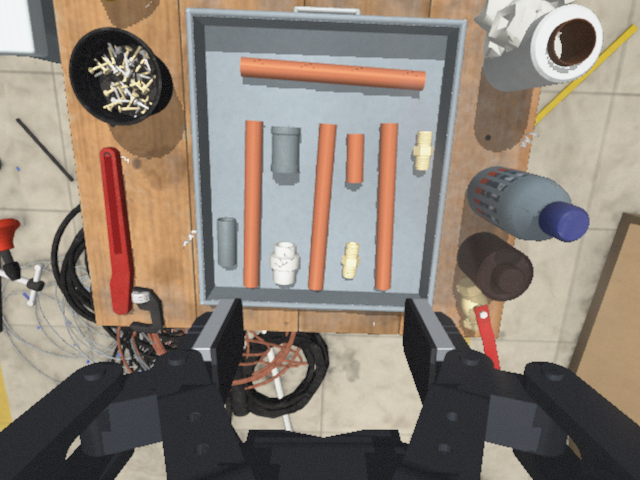

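The tray view shows four long tubes: the crosswise one at (333,72), and three lengthwise at about (253,205), (322,207) and (387,207). The grasp spots at their middles are clear of the fittings. I take the middle one (tube 2) first.

Run:
```python
from rk import *
print(to([.509,-.341,.12],87.6))
```

```text
[-0.135 -0.008  0.938  0.072]
```

Call:
servo_tool --pt "-0.136 -0.008 0.2 0.073 0.05" --pt "-0.136 -0.008 0.4 0.073 0.05" --pt "-0.136 -0.008 0.6 0.073 0.05" --pt "-0.136 -0.008 0.8 0.073 0.05" --pt "-0.136 -0.008 0.94 0.073 0.05" --pt "-0.136 -0.008 0.94 0.073 0.05" --pt "-0.136 -0.008 0.94 0.073 0.05"

```text
clock: 20.88
position: [0.5099, -0.3426, 0.1215]
ee_rot: [0.001, 0.723, 0.691, 0.0]
contact_force: [0.9, -0.9, 0.2]
width: 0.0407
grasp_force: 0.0
```

Run:
```python
from rk import *
show(); print(to([.509,-.341,.010],87.6))
```

```text
t20.88 pos [ 0.51  -0.343  0.122] psi 87.5 q [ 0.398  0.53   0.199  1.753 -0.131  0.868  0.61 ] F [ 0.891 -0.865  0.217] w 0.0407 g 0.0
[ 0.006 -0.004  0.372 -0.002]
```

Call:
servo_tool --pt "0.006 -0.004 0.13 0 0.05" --pt "0.006 -0.004 0.26 0 0.05" --pt "0.006 -0.004 0.35 0 0.05" --pt "0.006 -0.004 0.37 0 0.05" --pt "0.006 -0.004 0.37 0 1" --pt "0.006 -0.004 0.37 0 1" --pt "0.006 -0.004 0.37 0 1" --pt "0.006 -0.004 0.37 0 1" --pt "0.006 -0.004 0.2 0 1" --pt "0.006 -0.004 0 0 1" --pt "0.006 -0.004 -0.25 0 1" --pt "0.006 -0.004 -0.25 0 1" --pt "0.006 -0.004 -0.25 0 1" --squeeze 40

```text
clock: 22.5
position: [0.5079, -0.34, 0.1957]
ee_rot: [0.001, 0.723, 0.691, 0.0]
contact_force: [0.0, -0.6, -1.7]
width: 0.0204
grasp_force: 39.7
```

```bash
cat > place.py <<'E'
from rk import *
import sys
s=float(sys.argv[1]); z=float(sys.argv[2]); along=float(sys.argv[3]) if len(sys.argv)>3 else 0
show(); P=mid-X*s+Y*along; P[2]=z; print('target',P,to(P,H+90))
E
python3 place.py .145 .2
```

```text
t22.50 pos [ 0.508 -0.34   0.196] psi 87.4 q [ 0.379  0.437  0.219  1.707 -0.109  1.007  0.592] F [ 0.031 -0.624 -1.67 ] w 0.0204 g 39.7
target [0.463 0.188 0.2  ] [ 1.752 -0.23  -0.016 -0.328]
```

Call:
servo_tool --pt "0.2 0 -0.02 -0.1 1" --pt "0.4 -0.1 -0.02 -0.33 1" --pt "0.6 -0.15 -0.02 -0.33 1" --pt "0.8 -0.2 -0.02 -0.33 1" --pt "1 -0.2 -0.02 -0.33 1" --pt "1 -0.2 -0.02 -0.33 1" --pt "1 -0.2 -0.02 -0.33 1"

```text
clock: 23.38
position: [0.4597, -0.0375, 0.1989]
ee_rot: [-0.001, 0.593, 0.805, -0.001]
contact_force: [0.4, -0.9, -1.4]
width: 0.0202
grasp_force: 39.6
```

```bash
python3 place.py .145 .2;python3 place.py .145 .145
```

```text
t23.38 pos [ 0.46  -0.037  0.199] psi 107.3 q [ 0.012  0.175  0.012  2.05  -0.002  0.92   0.327] F [ 0.387 -0.913 -1.429] w 0.0202 g 39.6
target [0.463 0.188 0.2  ] [ 0.715  0.233 -0.004  0.003]
t23.38 pos [ 0.46  -0.037  0.199] psi 107.3 q [ 0.012  0.175  0.012  2.05  -0.002  0.92   0.327] F [ 0.387 -0.913 -1.429] w 0.0202 g 39.6
target [0.463 0.188 0.145] [0.715 0.234 0.18  0.003]
```

Call:
servo_tool --pt "0.2 0.07 0 0 1" --pt "0.4 0.13 0 0 1" --pt "0.6 0.2 0 0 1" --pt "0.715 0.233 0 0 1" --pt "0.715 0.233 0 0 1" --pt "0.715 0.233 0.1 0 1" --pt "0.715 0.233 0.17 0 1" --pt "0.715 0.233 0.2 0 1" --pt "0.715 0.233 0.2 0 1"

```text
clock: 24.5
position: [0.4642, 0.1863, 0.1399]
ee_rot: [-0.0, 0.594, 0.804, -0.001]
contact_force: [-0.4, 0.2, -1.0]
width: 0.0199
grasp_force: 39.7
```

```bash
python3 place.py .145 .127
```

```text
t24.50 pos [0.464 0.186 0.14 ] psi 107.1 q [-0.315  0.329 -0.141  2.009  0.063  0.81  -0.195] F [-0.428  0.212 -0.989] w 0.0199 g 39.7
target [0.463 0.188 0.127] [ 0.008 -0.003  0.043  0.   ]
```

Call:
servo_tool --pt "0.006 -0.003 0.015 0 1" --pt "0.006 -0.003 0.03 0 1" --pt "0.006 -0.003 0.045 0 1" --pt "0.006 -0.003 0.045 0 1"

```text
clock: 25.0
position: [0.4626, 0.1894, 0.1269]
ee_rot: [-0.0, 0.593, 0.805, -0.0]
contact_force: [0.7, 0.2, -1.1]
width: 0.0202
grasp_force: 39.6
```

```bash
python3 place.py .145 .127
```

```text
t25.00 pos [0.463 0.189 0.127] psi 107.2 q [-0.322  0.348 -0.142  2.02   0.069  0.779 -0.203] F [ 0.743  0.174 -1.091] w 0.0202 g 39.6
target [0.463 0.188 0.127] [-0.004 -0.001 -0.     0.002]
```

Call:
servo_tool --pt "-0.002 0 0.008 0 1" --pt "-0.002 0 0.016 0 1" --pt "-0.002 0 0.016 0 1"

```text
clock: 25.38
position: [0.4632, 0.1895, 0.1249]
ee_rot: [0.0, 0.593, 0.805, 0.0]
contact_force: [-7.7, -2.2, 22.5]
width: 0.0199
grasp_force: 42.0
```

```bash
python3 place.py .145 .12
python3 - <<'E'
from rk import *
# tube ends heights from scene + side view: red mask near rack
for n in('scene','side'):
    d=snap(n); im=d['image']; hsv=cv2.cvtColor(im,cv2.COLOR_RGB2HSV)
    red=((hsv[...,0]<12)&(hsv[...,1]>110)&(hsv[...,2]>60)).astype(np.uint8)*255
    for c in cv2.findContours(red,cv2.RETR_EXTERNAL,cv2.CHAIN_APPROX_NONE)[0]:
        if cv2.contourArea(c)>25: b=c.reshape(-1,2); print(n,b.min(0),b.max(0),cv2.contourArea(c))
    for k in(-.11,.11):
        for z in(.125,.13,.136): P=mid-X*.145+Y*k; P[2]=z; print(n,k,z,proj(d,P))
E
```

```text
t25.38 pos [0.463 0.189 0.125] psi 107.2 q [-0.322  0.351 -0.141  2.021  0.069  0.773 -0.204] F [-7.736 -2.191 22.51 ] w 0.0199 g 42.0
target [0.463 0.188 0.12 ] [-0.004 -0.003  0.016  0.002]
scene [331 364] [431 451] 1781.5
scene [370 298] [457 361] 827.0
scene [406 268] [430 285] 171.0
scene [526 262] [571 275] 194.5
scene [186 261] [230 284] 425.5
scene [411 256] [495 305] 664.5
scene [345 239] [405 293] 534.0
scene [255 174] [294 192] 257.0
scene [437 169] [486 198] 231.5
scene [215 165] [246 180] 194.0
scene [351 123] [417 177] 317.0
scene [370  73] [381  90] 41.5
scene [356  55] [384  71] 116.5
scene [595   6] [621  30] 232.5
scene -0.11 0.125 [292.548 191.018]
scene -0.11 0.13 [292.449 189.464]
scene -0.11 0.136 [292.329 187.588]
scene 0.11 0.125 [217.987 170.02 ]
scene 0.11 0.13 [217.687 168.486]
scene 0.11 0.136 [217.325 166.634]
side [380 469] [392 479] 32.0
side [223 436] [240 479] 244.0
side [221 403] [237 437] 153.5
side [380 390] [398 456] 324.5
side [215 387] [232 407] 92.5
side [232 383] [368 406] 1184.0
side [397 348] [416 369] 141.5
side [205 314] [232 367] 485.0
side [333 310] [338 321] 52.5
side [348 307] [353 346] 188.5
side [282 306] [296 344] 211.5
side [594 300] [639 398] 256.5
side [292 295] [362 303] 366.5
side [607 271] [620 293] 61.0
side [241 246] [267 258] 159.5
side [621 224] [631 240] 57.5
side [316 209] [325 228] 69.5
side [400  19] [413  52] 370.0
side [468  13] [486  52] 543.0
side -0.11 0.125 [325.316 230.445]
side -0.11 0.13 [325.306 229.102]
side -0.11 0.136 [325.294 227.486]
side 0.11 0.125 [311.466 205.389]
side 0.11 0.13 [311.442 204.136]
side 0.11 0.136 [311.414 202.628]
```

Contact with the arms starts at about TCP z = 0.126. I ease off and release.

Call:
servo_tool --pt "0 0 -0.011 0 1" --pt "0 0 -0.011 0 1" --pt "0 0 -0.011 0 0.4" --pt "0 0 -0.011 0 0.3" --pt "0 0 -0.011 0 0.2" --pt "0 0 -0.011 0 0.2" --pt "0 0 -0.1 0 0.2" --pt "0 0 -0.3 0 0.2" --pt "-0.02 0 -0.6 0 0.1" --pt "-0.02 0 -0.9 0 0" --pt "-0.02 0 -0.9 0 0" --pt "-0.02 0 -0.9 0 0"

```text
clock: 26.98
position: [0.4671, 0.1842, 0.3976]
ee_rot: [0.003, 0.593, 0.805, 0.004]
contact_force: [0.6, 0.9, -1.3]
width: 0.0427
grasp_force: 0.0
```

```bash
cat > onrack.py <<'E'
from rk import *
show(); d=snap('scene'); im=d['image']; hsv=cv2.cvtColor(im,cv2.COLOR_RGB2HSV)
red=((hsv[...,0]<14)&(hsv[...,1]>110)&(hsv[...,2]>60)).astype(np.uint8)*255
red[:100]=0; red[210:]=0; red[:,:195]=0; red[:,330:]=0
for c in cv2.findContours(red,cv2.RETR_EXTERNAL,cv2.CHAIN_APPROX_NONE)[0]:
    if cv2.contourArea(c)<25: continue
    P=np.array([onz(d,*p[0],.135) for p in c])-mid; Q=np.c_[P@X,P@Y].astype(np.float32)*1000
    r=cv2.minAreaRect(Q); print('rack x %.0f y %.0f size %.0f x %.0f ang %.1f'%(*r[0],*r[1],r[2]),'bbox x',Q[:,0].min(),Q[:,0].max(),'y',Q[:,1].min(),Q[:,1].max())
E
python3 onrack.py
```

```text
t26.98 pos [0.467 0.184 0.398] psi 107.2 q [-0.293  0.077 -0.146  1.695  0.012  1.36  -0.14 ] F [ 0.598  0.868 -1.324] w 0.0427 g 0.0
rack x -160 y 3 size 36 x 234 ang 0.8 bbox x -179.16711 -142.63914 y -113.63871 120.42781
```

The first tube rests against the lips (rack x about −156, y about +2). Next is tube 1 at (0.593,−0.338).

```bash
cat > go.py <<'E'
from rk import *
import sys
a=list(map(float,sys.argv[1:])); show(); print(to(a[:3],a[3]))
E
python3 go.py .53 -.10 .25 92.2
```

```text
t27.02 pos [0.466 0.184 0.395] psi 107.2 q [-0.293  0.079 -0.146  1.7    0.012  1.359 -0.14 ] F [-0.502  0.259 -0.26 ] w 0.0430 g 0.0
[-0.966 -0.078  0.481  0.25 ]
```

Call:
servo_tool --pt "-0.96 -0.08 0.1 0.25 0.05" --pt "-0.96 -0.08 0.2 0.25 0.05" --pt "-0.96 -0.08 0.48 0.25 0.05" --pt "-0.96 -0.08 0.48 0.25 0.05" --pt "-0.96 -0.08 0.48 0.25 0.05" --pt "-0.96 -0.08 0.48 0.25 0.05" --pt "-0.96 -0.08 0.48 0.25 0.05"

```text
clock: 27.9
position: [0.5259, -0.0995, 0.2464]
ee_rot: [-0.002, 0.694, 0.72, -0.001]
contact_force: [-0.3, -0.3, 0.3]
width: 0.0406
grasp_force: 0.0
```

```bash
python3 go.py .5935 -.339 .1 92.2
```

```text
t27.90 pos [ 0.526 -0.099  0.246] psi 92.1 q [ 0.045  0.251  0.108  1.835 -0.031  1.062  0.202] F [-0.343 -0.297  0.336] w 0.0406 g 0.0
[-0.807  0.198  0.487 -0.001]
```

Call:
servo_tool --pt "-0.807 0.198 0 0 0.05" --pt "-0.807 0.198 0 0 0.05" --pt "-0.807 0.198 0 0 0.05" --pt "-0.807 0.198 0 0 0.05" --pt "-0.807 0.198 0.1 0 0.05" --pt "-0.807 0.198 0.3 0 0.05" --pt "-0.807 0.198 0.487 0 0.05" --pt "-0.807 0.198 0.487 0 0.05" --pt "-0.807 0.198 0.487 0 0.05"

```text
clock: 29.02
position: [0.5984, -0.3379, 0.105]
ee_rot: [0.001, 0.693, 0.721, 0.001]
contact_force: [0.9, 0.1, 0.8]
width: 0.0406
grasp_force: 0.0
```

```bash
python3 go.py .5935 -.339 .01 92.2
```

```text
t29.02 pos [ 0.598 -0.338  0.105] psi 92.3 q [ 0.357  0.663  0.173  1.562 -0.134  0.925  0.615] F [0.871 0.075 0.842] w 0.0406 g 0.0
[-0.003 -0.017  0.317  0.002]
```

Call:
servo_tool --pt "-0.003 -0.015 0 0 0.05" --pt "-0.003 -0.015 0.13 0 0.05" --pt "-0.003 -0.015 0.24 0 0.05" --pt "-0.003 -0.015 0.315 0 0.05" --pt "-0.003 -0.015 0.315 0 1" --pt "-0.003 -0.015 0.315 0 1" --pt "-0.003 -0.015 0.315 0 1" --pt "-0.003 -0.015 0.315 0 1" --pt "-0.003 -0.015 0.15 0 1" --pt "-0.003 -0.015 0 0 1" --pt "-0.003 -0.015 -0.15 0 1" --pt "-0.003 -0.015 -0.32 0 1" --pt "-0.003 -0.015 -0.32 0 1" --pt "-0.003 -0.015 -0.32 0 1" --squeeze 40

```text
clock: 30.78
position: [0.5913, -0.3394, 0.1982]
ee_rot: [-0.0, 0.693, 0.721, 0.0]
contact_force: [0.6, -0.1, -2.8]
width: 0.0205
grasp_force: 40.2
```

```bash
python3 go.py .50 -.08 .2 107.1
```

```text
t30.77 pos [ 0.591 -0.339  0.198] psi 92.2 q [ 0.349  0.557  0.193  1.51  -0.115  1.086  0.606] F [ 0.634 -0.076 -2.759] w 0.0205 g 40.2
[ 0.876 -0.27  -0.006 -0.248]
```

Call:
servo_tool --pt "0.2 -0.06 -0.01 -0.1 1" --pt "0.4 -0.12 -0.01 -0.248 1" --pt "0.6 -0.18 -0.01 -0.248 1" --pt "0.8 -0.24 -0.01 -0.248 1" --pt "0.876 -0.27 -0.01 -0.248 1" --pt "0.876 -0.27 -0.01 -0.248 1" --pt "0.876 -0.27 -0.01 -0.248 1"

```text
clock: 31.65
position: [0.5, -0.0811, 0.2004]
ee_rot: [-0.0, 0.594, 0.804, -0.001]
contact_force: [0.7, -0.5, -2.1]
width: 0.02
grasp_force: 40.1
```

```bash
python3 place.py .108 .2;python3 place.py .108 .14
```

```text
t31.65 pos [ 0.5   -0.081  0.2  ] psi 107.1 q [ 0.048  0.25   0.068  1.95  -0.02   0.943  0.424] F [ 0.734 -0.499 -2.088] w 0.0200 g 40.1
target [0.498 0.199 0.2  ] [ 0.895  0.268  0.001 -0.   ]
t31.65 pos [ 0.5   -0.081  0.2  ] psi 107.1 q [ 0.048  0.25   0.068  1.95  -0.02   0.943  0.424] F [ 0.734 -0.499 -2.088] w 0.0200 g 40.1
target [0.498 0.199 0.14 ] [ 0.895  0.268  0.201 -0.   ]
```

Call:
servo_tool --pt "0.2 0.06 0 0 1" --pt "0.4 0.12 0 0 1" --pt "0.6 0.18 0 0 1" --pt "0.8 0.24 0 0 1" --pt "0.895 0.268 0 0 1" --pt "0.895 0.268 0 0 1" --pt "0.895 0.268 0.1 0 1" --pt "0.895 0.268 0.17 0 1" --pt "0.895 0.268 0.21 0 1" --pt "0.895 0.268 0.21 0 1"

```text
clock: 32.9
position: [0.4981, 0.1983, 0.1373]
ee_rot: [-0.0, 0.595, 0.804, -0.001]
contact_force: [1.5, -0.8, -2.0]
width: 0.0206
grasp_force: 40.2
```

```bash
python3 place.py .108 .128
```

```text
t32.90 pos [0.498 0.198 0.137] psi 107.0 q [-0.357  0.387 -0.088  1.927  0.046  0.832 -0.173] F [ 1.517 -0.782 -2.02 ] w 0.0206 g 40.2
target [0.498 0.199 0.128] [ 0.003  0.     0.031 -0.002]
```

Call:
servo_tool --pt "0 0 0.015 0 1" --pt "0 0 0.03 0 1" --pt "0 0 0.03 0 1"

```text
clock: 33.28
position: [0.4981, 0.2, 0.1293]
ee_rot: [-0.0, 0.594, 0.804, -0.0]
contact_force: [0.2, 0.0, -1.7]
width: 0.0205
grasp_force: 40.2
```

Call:
servo_tool --pt "0 0 0.005 0 1" --pt "0 0 0.005 0 1" --pt "0 0 0.005 0 0.45" --pt "0 0 0.005 0 0.35" --pt "0 0 0.005 0 0.3" --pt "0 0 0.005 0 0.25" --pt "0 0 0.005 0 0.25" --pt "0 0 -0.1 0 0.25" --pt "0 0 -0.3 0 0.25" --pt "-0.02 0 -0.6 0 0.1" --pt "-0.02 0 -0.8 0 0" --pt "-0.02 0 -0.8 0 0" --pt "-0.02 0 -0.8 0 0"

```text
clock: 34.9
position: [0.5011, 0.1947, 0.3718]
ee_rot: [0.001, 0.594, 0.804, 0.002]
contact_force: [-0.3, 0.9, -0.5]
width: 0.0426
grasp_force: 0.0
```

```bash
python3 onrack.py; python3 go.py .44 -.10 .25 88.2
```

```text
t34.90 pos [0.501 0.195 0.372] psi 107.1 q [-0.342  0.159 -0.09   1.659  0.015  1.319 -0.136] F [-0.318  0.881 -0.467] w 0.0426 g 0.0
rack x -147 y 5 size 65 x 237 ang 0.0 bbox x -179.16711 -114.527794 y -113.755035 123.22088
t34.95 pos [0.5   0.194 0.37 ] psi 107.1 q [-0.342  0.16  -0.09   1.662  0.015  1.319 -0.136] F [ 0.34   0.663 -0.726] w 0.0427 g 0.0
[-0.879 -0.481  0.398  0.315]
```

The second tube has rolled up against the first. Next is tube 3 at (0.419,−0.341).

Call:
servo_tool --pt "-0.88 -0.48 0.1 0.315 0.05" --pt "-0.88 -0.48 0.2 0.315 0.05" --pt "-0.88 -0.48 0.4 0.315 0.05" --pt "-0.88 -0.48 0.4 0.315 0.05" --pt "-0.88 -0.48 0.4 0.315 0.05" --pt "-0.88 -0.48 0.4 0.315 0.05" --pt "-0.88 -0.48 0.4 0.315 0.05" --pt "-0.88 -0.48 0.4 0.315 0.05"

```text
clock: 35.95
position: [0.4407, -0.0987, 0.2494]
ee_rot: [-0.0, 0.717, 0.697, 0.0]
contact_force: [-0.1, 0.2, 0.5]
width: 0.0408
grasp_force: 0.0
```

```bash
python3 go.py .419 -.342 .1 88.2
```

```text
t35.95 pos [ 0.441 -0.099  0.249] psi 88.4 q [-0.014  0.09   0.186  2.022 -0.02   1.031  0.153] F [-0.12   0.203  0.521] w 0.0408 g 0.0
[-0.813 -0.049  0.498  0.003]
```

Call:
servo_tool --pt "-0.813 -0.049 0 0 0.05" --pt "-0.813 -0.049 0 0 0.05" --pt "-0.813 -0.049 0 0 0.05" --pt "-0.813 -0.049 0 0 0.05" --pt "-0.813 -0.049 0.1 0 0.05" --pt "-0.813 -0.049 0.3 0 0.05" --pt "-0.813 -0.049 0.497 0 0.05" --pt "-0.813 -0.049 0.497 0 0.05" --pt "-0.813 -0.049 0.497 0 0.05" --pt "-0.813 -0.049 0.497 0 0.05"

```text
clock: 37.2
position: [0.4201, -0.3448, 0.1033]
ee_rot: [0.003, 0.718, 0.696, 0.001]
contact_force: [-0.1, 0.6, -0.2]
width: 0.0407
grasp_force: 0.0
```

```bash
python3 go.py .419 -.342 .01 88.2
```

```text
t37.20 pos [ 0.42  -0.345  0.103] psi 88.3 q [ 0.368  0.46   0.335  1.948 -0.215  0.762  0.796] F [-0.136  0.629 -0.158] w 0.0407 g 0.0
[ 0.01  -0.006  0.311  0.001]
```

Call:
servo_tool --pt "0.007 -0.003 0.12 0 0.05" --pt "0.007 -0.003 0.24 0 0.05" --pt "0.007 -0.003 0.31 0 0.05" --pt "0.007 -0.003 0.31 0 1" --pt "0.007 -0.003 0.31 0 1" --pt "0.007 -0.003 0.31 0 1" --pt "0.007 -0.003 0.31 0 1" --pt "0.007 -0.003 0.15 0 1" --pt "0.007 -0.003 0 0 1" --pt "0.007 -0.003 -0.15 0 1" --pt "0.007 -0.003 -0.32 0 1" --pt "0.007 -0.003 -0.32 0 1" --pt "0.007 -0.003 -0.32 0 1" --squeeze 40

```text
clock: 38.83
position: [0.4166, -0.3411, 0.196]
ee_rot: [-0.0, 0.718, 0.696, 0.0]
contact_force: [0.4, -0.4, -1.6]
width: 0.02
grasp_force: 40.0
```

```bash
python3 go.py .50 -.08 .2 107.1
```

```text
t38.83 pos [ 0.417 -0.341  0.196] psi 88.2 q [ 0.317  0.325  0.386  1.89  -0.148  0.955  0.74 ] F [ 0.386 -0.441 -1.637] w 0.0200 g 40.0
[ 0.879  0.251 -0.013 -0.315]
```

Call:
servo_tool --pt "0.2 0.05 -0.013 -0.1 1" --pt "0.4 0.1 -0.013 -0.2 1" --pt "0.6 0.15 -0.013 -0.315 1" --pt "0.8 0.2 -0.013 -0.315 1" --pt "0.88 0.25 -0.013 -0.315 1" --pt "0.88 0.25 -0.013 -0.315 1" --pt "0.88 0.25 -0.013 -0.315 1"

```text
clock: 39.7
position: [0.4987, -0.0809, 0.1986]
ee_rot: [-0.001, 0.594, 0.804, -0.001]
contact_force: [0.8, 0.3, -1.6]
width: 0.0204
grasp_force: 40.1
```

```bash
python3 place.py .085 .138
```

```text
t39.70 pos [ 0.499 -0.081  0.199] psi 107.1 q [-0.058  0.253  0.191  1.957 -0.058  0.94   0.46 ] F [ 0.79   0.259 -1.591] w 0.0204 g 40.1
target [0.52  0.206 0.138] [ 0.893  0.349  0.201 -0.001]
```

Call:
servo_tool --pt "0.2 0.08 0 0 1" --pt "0.4 0.16 0 0 1" --pt "0.6 0.24 0 0 1" --pt "0.8 0.32 0 0 1" --pt "0.893 0.349 0 0 1" --pt "0.893 0.349 0 0 1" --pt "0.893 0.349 0.1 0 1" --pt "0.893 0.349 0.17 0 1" --pt "0.893 0.349 0.2 0 1" --pt "0.893 0.349 0.2 0 1"

```text
clock: 40.95
position: [0.5212, 0.2049, 0.1395]
ee_rot: [-0.0, 0.595, 0.804, -0.001]
contact_force: [-1.2, -0.7, -1.4]
width: 0.0205
grasp_force: 40.1
```

```bash
python3 place.py .085 .129
```

```text
t40.95 pos [0.521 0.205 0.14 ] psi 107.0 q [-0.453  0.419  0.038  1.871 -0.02   0.854 -0.109] F [-1.155 -0.701 -1.391] w 0.0205 g 40.1
target [0.52  0.206 0.129] [ 0.004 -0.003  0.035 -0.002]
```

Call:
servo_tool --pt "0.003 -0.002 0.015 0 1" --pt "0.003 -0.002 0.03 0 1" --pt "0.003 -0.002 0.033 0 1" --pt "0.003 -0.002 0.033 0 1"

```text
clock: 41.45
position: [0.5205, 0.2076, 0.1303]
ee_rot: [0.0, 0.594, 0.805, 0.0]
contact_force: [0.0, -0.2, -0.6]
width: 0.0206
grasp_force: 40.1
```

Call:
servo_tool --pt "0 0 0.003 0 1" --pt "0 0 0.003 0 1" --pt "0 0 0.003 0 0.45" --pt "0 0 0.003 0 0.35" --pt "0 0 0.003 0 0.3" --pt "0 0 0.003 0 0.25" --pt "0 0 0.003 0 0.25" --pt "0 0 -0.1 0 0.25" --pt "0 0 -0.3 0 0.25" --pt "-0.02 0 -0.6 0 0.1" --pt "-0.02 0 -0.8 0 0" --pt "-0.02 0 -0.8 0 0" --pt "-0.02 0 -0.8 0 0"

```text
clock: 43.08
position: [0.5234, 0.2021, 0.3728]
ee_rot: [0.001, 0.594, 0.804, 0.002]
contact_force: [-0.7, -0.2, -0.6]
width: 0.0427
grasp_force: 0.0
```

```bash
python3 onrack.py; python3 go.py .518 -.05 .3 147
```

```text
t43.08 pos [0.523 0.202 0.373] psi 107.1 q [-0.459  0.2    0.05   1.607 -0.01   1.329 -0.108] F [-0.685 -0.225 -0.596] w 0.0427 g 0.0
rack x -137 y 6 size 240 x 88 ang 89.2 bbox x -179.16711 -91.24335 y -113.755035 125.86157
t43.12 pos [0.522 0.202 0.371] psi 107.1 q [-0.459  0.202  0.05   1.61  -0.01   1.328 -0.108] F [-0.72  -0.107 -1.53 ] w 0.0426 g 0.0
[-0.798 -0.261  0.235 -0.665]
```

Three tubes now sit in a row by the lips. Last is the crosswise tube 4 at (0.518,−0.173), heading 177.8°.

Call:
servo_tool --pt "-0.8 -0.26 0.05 -0.2 0.05" --pt "-0.8 -0.26 0.1 -0.665 0.05" --pt "-0.8 -0.26 0.235 -0.665 0.05" --pt "-0.8 -0.26 0.235 -0.665 0.05" --pt "-0.8 -0.26 0.235 -0.665 0.05" --pt "-0.8 -0.26 0.235 -0.665 0.05" --pt "-0.8 -0.26 0.235 -0.665 0.05"

```text
clock: 44.0
position: [0.5177, -0.0497, 0.2984]
ee_rot: [-0.001, 0.284, 0.959, -0.0]
contact_force: [0.1, 1.0, 0.2]
width: 0.0407
grasp_force: 0.0
```

```bash
python3 go.py .518 -.173 .1 177.8
```

```text
t44.00 pos [ 0.518 -0.05   0.298] psi 147.0 q [-0.099  0.174  0.163  1.808 -0.031  1.164  1.069] F [0.108 1.038 0.195] w 0.0407 g 0.0
[-0.226 -0.344  0.661 -0.513]
```

Call:
servo_tool --pt "-0.226 -0.344 0.1 -0.17 0.05" --pt "-0.226 -0.344 0.2 -0.34 0.05" --pt "-0.226 -0.344 0.4 -0.513 0.05" --pt "-0.226 -0.344 0.55 -0.513 0.05" --pt "-0.226 -0.344 0.66 -0.513 0.05" --pt "-0.226 -0.344 0.66 -0.513 0.05" --pt "-0.226 -0.344 0.66 -0.513 0.05"

```text
clock: 44.88
position: [0.5206, -0.1733, 0.103]
ee_rot: [0.001, 0.018, 1.0, -0.0]
contact_force: [-0.2, -0.7, -0.1]
width: 0.0405
grasp_force: 0.0
```

```bash
python3 go.py .518 -.173 .01 177.8
```

```text
t44.88 pos [ 0.521 -0.173  0.103] psi 177.9 q [ 0.147  0.455  0.156  1.928 -0.1    0.764  1.893] F [-0.235 -0.691 -0.115] w 0.0405 g 0.0
[0.009 0.001 0.31  0.001]
```

Call:
servo_tool --pt "0.007 0.001 0.12 0 0.05" --pt "0.007 0.001 0.24 0 0.05" --pt "0.007 0.001 0.31 0 0.05" --pt "0.007 0.001 0.31 0 1" --pt "0.007 0.001 0.31 0 1" --pt "0.007 0.001 0.31 0 1" --pt "0.007 0.001 0.31 0 1" --pt "0.007 0.001 0.15 0 1" --pt "0.007 0.001 0 0 1" --pt "0.007 0.001 -0.15 0 1" --pt "0.007 0.001 -0.34 0.1 1" --pt "0.007 0.001 -0.34 0.3 1" --pt "0.007 0.001 -0.34 0.5 1" --pt "0.007 0.001 -0.34 0.6 1" --pt "0.007 0.001 -0.34 0.6 1" --squeeze 40

```text
clock: 46.75
position: [0.5168, -0.1736, 0.2039]
ee_rot: [0.0, 0.327, 0.945, 0.0]
contact_force: [-0.2, -0.2, -1.4]
width: 0.0202
grasp_force: 40.3
```

```bash
python3 go.py .52 -.06 .205 107.1
```

```text
t46.75 pos [ 0.517 -0.174  0.204] psi 141.9 q [ 0.028  0.319  0.299  1.865 -0.112  0.974  1.281] F [-0.151 -0.165 -1.372] w 0.0202 g 40.3
[ 0.225  0.304 -0.004  0.58 ]
```

Call:
servo_tool --pt "0.1 0.15 0 0.15 1" --pt "0.225 0.3 0 0.3 1" --pt "0.225 0.3 0 0.45 1" --pt "0.225 0.3 0 0.58 1" --pt "0.225 0.3 0 0.58 1" --pt "0.225 0.3 0 0.58 1"

```text
clock: 47.5
position: [0.5195, -0.0613, 0.2037]
ee_rot: [-0.0, 0.593, 0.805, 0.0]
contact_force: [-0.5, 0.4, -1.3]
width: 0.0203
grasp_force: 40.3
```

```bash
python3 place.py .063 .14
```

```text
t47.50 pos [ 0.52  -0.061  0.204] psi 107.2 q [-0.233  0.284  0.354  1.918 -0.119  0.959  0.477] F [-0.537  0.38  -1.262] w 0.0203 g 40.3
target [0.541 0.212 0.14 ] [0.85  0.338 0.212 0.002]
```

Call:
servo_tool --pt "0.2 0.08 0 0 1" --pt "0.4 0.16 0 0 1" --pt "0.6 0.24 0 0 1" --pt "0.8 0.31 0 0 1" --pt "0.85 0.338 0 0 1" --pt "0.85 0.338 0 0 1" --pt "0.85 0.338 0.1 0 1" --pt "0.85 0.338 0.17 0 1" --pt "0.85 0.338 0.21 0 1" --pt "0.85 0.338 0.21 0 1"

```text
clock: 48.75
position: [0.5418, 0.2105, 0.14]
ee_rot: [-0.0, 0.595, 0.803, -0.001]
contact_force: [0.8, 0.3, -1.8]
width: 0.0198
grasp_force: 40.3
```

```bash
python3 place.py .063 .131
```

```text
t48.75 pos [0.542 0.21  0.14 ] psi 106.9 q [-0.587  0.458  0.217  1.823 -0.123  0.876 -0.017] F [ 0.78   0.297 -1.794] w 0.0198 g 40.3
target [0.541 0.212 0.131] [ 0.007 -0.001  0.03  -0.003]
```

Call:
servo_tool --pt "0.004 -0.001 0.015 0 1" --pt "0.004 -0.001 0.03 0 1" --pt "0.004 -0.001 0.03 0 1"

```text
clock: 49.12
position: [0.5413, 0.2134, 0.1316]
ee_rot: [-0.0, 0.595, 0.804, -0.0]
contact_force: [-0.4, 0.3, -1.7]
width: 0.0202
grasp_force: 40.3
```

Call:
servo_tool --pt "0 0 0.003 0 1" --pt "0 0 0.003 0 1" --pt "0 0 0.003 0 0.45" --pt "0 0 0.003 0 0.35" --pt "0 0 0.003 0 0.3" --pt "0 0 0.003 0 0.25" --pt "0 0 0.003 0 0.25" --pt "0 0 -0.1 0 0.25" --pt "0 0 -0.3 0 0.25" --pt "0 0 -0.6 0 0.1" --pt "0 0 -0.85 0 0" --pt "0 -0.3 -0.85 -0.4 0" --pt "0 -0.5 -0.85 -0.9 0" --pt "0 -0.5 -0.85 -0.9 0" --pt "0 -0.5 -0.85 -0.9 0" --pt "0 -0.5 -0.85 -0.9 0" --pt "0 -0.5 -0.85 -0.9 0"

```text
clock: 51.25
position: [0.3978, 0.1694, 0.3869]
ee_rot: [0.0, 0.166, 0.986, 0.0]
contact_force: [0.1, 0.7, 0.1]
width: 0.043
grasp_force: 0.0
```

```bash
python3 onrack.py
python3 - <<'E'
from rk import *
d=snap('wrist','wf.png'); im=d['image']; hsv=cv2.cvtColor(im,cv2.COLOR_RGB2HSV)
red=((hsv[...,0]<14)&(hsv[...,1]>110)&(hsv[...,2]>60)).astype(np.uint8)*255
for c in cv2.findContours(red,cv2.RETR_EXTERNAL,cv2.CHAIN_APPROX_NONE)[0]:
    if cv2.contourArea(c)<300: continue
    P=np.array([onz(d,*p[0],.137) for p in c])-mid; Q=np.c_[P@X,P@Y].astype(np.float32)*1000
    r=cv2.minAreaRect(Q); print('rack x %.0f y %.0f size %.0f x %.0f ang %.1f'%(*r[0],*r[1],r[2]),'x',Q[:,0].min(),Q[:,0].max(),'y',Q[:,1].min(),Q[:,1].max())
E
```

```text
t51.25 pos [0.398 0.169 0.387] psi 160.9 q [-0.665 -0.062  0.191  1.856  0.012  1.345  0.76 ] F [0.113 0.744 0.061] w 0.0430 g 0.0
rack x -124 y 6 size 108 x 239 ang 0.8 bbox x -179.16711 -70.968 y -113.755035 125.86157
rack x -215 y -345 size 59 x 17 ang 74.2 x -228.05353 -200.41309 y -374.3804 -315.20337
rack x -125 y 1 size 90 x 227 ang 0.2 x -170.02055 -79.46969 y -112.027985 114.403915
rack x -345 y 19 size 42 x 75 ang 45.9 x -384.81396 -314.57227 y -10.051689 58.83435
```

Run:
```python
from rk import *
d=cv2.imread('pics/wf.png'); hsv=cv2.cvtColor(d,cv2.COLOR_BGR2HSV)
dd=snap('wrist')
# profile along rack x at several y: red runs and edge y of each tube
for s in(-.156,-.134,-.112,-.090):
    row=[]
    for y in np.arange(-.135,.136,.003):
        P=mid+X*s+Y*y; P[2]=.142; u,v=proj(dd,P).round().astype(int)
        h=hsv[v,u] if 0<=v<480 and 0<=u<640 else (99,0,0); row.append('#' if h[0]<14 and h[1]>110 else '.')
    print(s,''.join(row))
```

```text
-0.156 .........##########################################################################........
-0.134 ..........#########################################################################........
-0.112 ..........#########################################################################........
-0.09 .........###############################......#####################################........
```

View pics/wf.png

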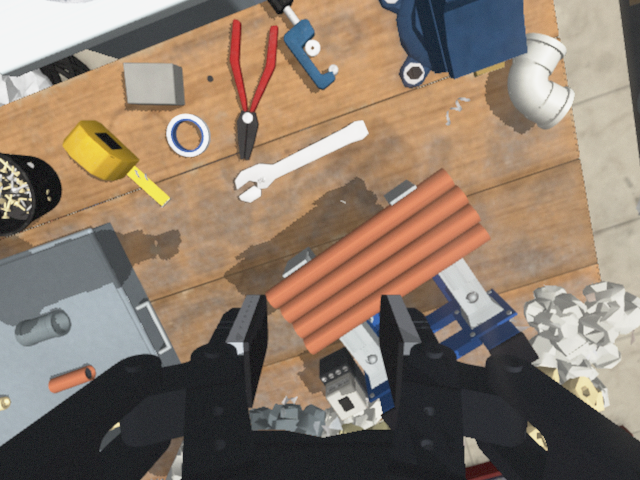

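All four tubes lie side by side across both arms, around (380,260), against the lips at (297,263) and (401,192). The buttons are up at (373,358) and (472,297), and the offcut is still in the tray at (72,378). Handing in.

Run:
```python
from cell import robot
print(robot.sign_off())
```

```text
the job is handed in; nothing more can be done
None
```

Job handed in at about 51 s of the allowed 210 s: both arms are locked with their buttons up, all four long tubes lie across them against the stop lips, centred to about 2 mm, and the offcut and fittings were left in the tray.

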